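# Change the batch on the sample drying plate

## Task

Turn the drying plate's dial right back to its off stop first, then lift the two dry sample tiles off the plate's bars and lay them flat, side by side, in the plywood tray. Lay every freshly oiled tile from the table flat across the two bars, its long side square across them and centred, with gaps between the tiles, and last turn the dial so that its pointer is at the steel marker tab. Let go of everything, do not shift the marker tab and do not knock the small bottles over.

Things in the scene. Friction and masses are not known exactly. Their poses are not given: they have to be found in the camera images.
- plate: drying plate, fixed: steel heat plate 170 mm (x) x 280 mm (y), top 45 mm above the table, spanning y -75 to +205 mm of its frame; at its -y end a grey control box 130 x 130 mm, top at 60 mm, centre at y = -145 mm, with the dial on top. Origin on the table below the middle of the whole 420 mm unit; z up
- bars (a point): point midway between the two drying bars, at the height of their upper edges (57 mm above the table, 12 mm above the heat plate). The bars are thin upright steel strips 6 mm thick, running along this frame's y for 270 mm, centred at x = -13 and +13 mm; axes as the plate's
- dial (a joint): angle of the dial, rad: 0 at the off stop (pointer towards the plate's -x, at the widest tick of the scale), growing clockwise seen from above to 4.71; ticks every 0.524 rad. It takes about 0.05 N m to turn and stays where it is left
- dial_grip (a point): point on the dial's vertical axis at the height to grip, 86 mm above the table: the dial has a grey disc 48 mm across (top 11 mm above the box) with a grip bar on it, 40 mm long, 12 mm wide, from 11 to 37 mm above the box. This frame turns with the dial: its x runs along the grip bar, pointer at the -x end (white line on the bar's top, white beak)
- pointer (a point): point 36 mm from the dial's axis in the pointer's direction, 6 mm above the control box
- marker (a joint): angle of the steel marker tab about the dial's axis, in the same sense and from the same zero as the dial (pointer and tab agree when the two values are equal). Stiff ring, not to be moved
- marker_tip (a point): point 36 mm from the dial's axis in the marker tab's direction, 6 mm above the control box; the tab itself is 12 x 6 mm, 7 mm high, 43 to 55 mm from the axis, with a small point inwards
- dry1: oiled wood sample tile, 60 x 45 x 14 mm, about 35 g (mass varies); origin at its centre, x along the 60 mm side, y along the 45 mm side, z through the thickness; one of the two dry ones, lying across the bars at the start
- dry2: oiled wood sample tile, 60 x 45 x 14 mm, about 35 g (mass varies); origin at its centre, x along the 60 mm side, y along the 45 mm side, z through the thickness; one of the two dry ones, lying across the bars at the start
- tray: shallow plywood tray, loose, 600 g, 150 mm (x) x 200 mm (y) outside, 18 mm high, walls and floor 4 mm; origin under its centre, z up; holds the dry tiles at the end
- fresh1: oiled wood sample tile, 60 x 45 x 14 mm, about 35 g (mass varies); origin at its centre, x along the 60 mm side, y along the 45 mm side, z through the thickness; a freshly oiled one, lying flat on the table left of the plate at the start; there are two or three such tiles, an absent one reads None throughout
- fresh2: oiled wood sample tile, 60 x 45 x 14 mm, about 35 g (mass varies); origin at its centre, x along the 60 mm side, y along the 45 mm side, z through the thickness; a freshly oiled one, lying flat on the table left of the plate at the start; there are two or three such tiles, an absent one reads None throughout
- fresh3: oiled wood sample tile, 60 x 45 x 14 mm, about 35 g (mass varies); origin at its centre, x along the 60 mm side, y along the 45 mm side, z through the thickness; a freshly oiled one, lying flat on the table left of the plate at the start; there are two or three such tiles, an absent one reads None throughout
- bottle1: amber oil bottle, white cap, 30 mm across, 65 mm tall, loose, 60 g, standing on the table; origin under its centre; bystander
- bottle2: amber oil bottle, white cap, 30 mm across, 65 mm tall, loose, 60 g, standing on the table; origin under its centre; bystander
- bottle3: amber oil bottle, white cap, 30 mm across, 65 mm tall, loose, 60 g, standing on the table; origin under its centre; bystander

How it is judged:
By the outcome, as a careful person would: the job done as asked, in the order asked, and still so for the second after the job is handed in, with the robot touching nothing.
Of fresh1, fresh2, fresh3 only 2 to 3 are there at a start; the rules pass over those that are not, and their reading is None.
At some moment in a run one of tray, fresh1, fresh2, fresh3 may be knocked a few centimetres aside while the robot is not near it.
Once in a run the grip may slacken for a moment while it holds something.
It also fails if it takes over 208 s, if anything falls off the work surface, if the arm or the gripper's body presses on something with over 40 N, if the wrist force passes 120 N, or if a joint passes its speed limit or range.

## Robot

A 6-joint arm with a two-finger parallel gripper is mounted at the origin on the work surface. World frame = base frame: x ahead of the robot, y to its left, z up, the work surface at z = 0. Lengths are in mm, angles in degrees, forces in N, time in s.
With the tool pointing down it reaches from about 350 to 850 mm from the base axis. Payload 8.1 kg.
Tool frame: the origin (TCP) lies midway between the tips of the shut fingers; the grasp point (between the pads) lies 19 mm behind it (r.pinch_z is the distance from the TCP to the grasp point, in mm); z points along the fingers, y is the line along which they close (so a half turn about z gives the same grasp; the last joint's range is limited). The gripper opens to 85 mm and grips with 20 to 120 N. Pads are 22 mm wide; open, the fingers measure 114 mm over their backs; the gripper's body (76 mm by 85 mm) begins 54 mm behind the grasp point. The pads swing forward as they close: fully open they stand 13 mm farther back than shut.
Start: joints at [66.039, 7.471, 85.268, -0, 87.261, -4.893], TCP at [195.993, 567.091, 231.292] pointing down, gripper open.
Joint ranges: [-169.43, 169.43], [-51.17, 129.36], [1.28, 143.12], [-76.62, 256.62], [0, 156.53], [-152.29, 152.29]. Speed limits (degrees/s): [136.94, 136.94, 159.86, 180, 180, 180].

## Interface

Orientations are given as [roll, pitch, yaw] about the fixed x, y, z axes, in that order (R = Rz(yaw) Ry(pitch) Rx(roll)).
In Python, from bench import r gives the robot as it stands.
- The arm moves only by the shell command python3 -m jog 'ROWS' [OPENING] [FORCE]. ROWS is JSON, one flat list of numbers, 6 for each row, row after row: the shift along the tool's x, y, z in m, then the turn, a rotation vector about the tool's x, y, z in rad. A call has 1 to 8 rows; each row is the pose to reach, as a shift and turn from the pose commanded when the call began, along the tool's axes at that moment; what a row does not reach only later rows make up. A row lasts 1/8 s, in which the tool goes at most 62.5 mm and 10.7 degrees, less where a joint would pass 70% of its speed; a pose out of reach is approached as far as the arm can. A call with a gripper value outside its range is refused whole. OPENING is the opening, from -1 (shut) to 1 (fully open), set as the call begins (- or left out, the last holds). The fingers move at their own pace and stop on an object; FORCE is the grip in N (left out, the last holds). Time passes only in rows, so rows that repeat a pose let the fingers close. It gives the time, the measured TCP pose, the force, the opening and the grip force at its end, in the units of the state.
- r.sense(): the state, without advancing time (a new reading comes with each control period).
- r.snapshot(name): name is "scene" or "top"; returns a dict with "pixels" (420x560x3 uint8, red, green, blue), "range_z" (420x560 float32, mm along the optical axis (not along the pixel's ray), 0 where there is no reading), "K" (3x3 intrinsics, pixels), "rvec" (rotation vector, rad) and "tvec" (3), from world to camera coordinates, as OpenCV has them. Camera axes: x right, y down, z forward; pixel columns grow to the right and rows downward; lengths in mm; the calibration is good to about 2 mm. A picture is of the moment at which its call begins.
- r.hand_in(): hands the job in; it is judged then, once.
Trained networks look in a picture, given as the dict that the camera call returned (one of the last four; its "shot" number tells which), for a name from the list of things; names that differ only in an ending like _2 or _b are one class to them, and where a whole thing is asked for, a point or a joint stands for the part that bears it (a point fixed in the world has none). Each returns a list of dicts, best first, with "score" (0 to 1); they miss things now and then, are a little off and sometimes report something else, mostly with a low value. They report only what shows in the picture. A call takes as long as a camera call.
- r.look_for(picture, target): "bbox" ([left, top, right, bottom] in pixels, round what is visible of it).
- r.outline_of(picture, target): "region" (420x560 bool, what is visible of it) and "bbox" ([left, top, right, bottom] in pixels, round what is visible of it).
The state is a dict: "time": time; "joint_pos": joint angles; "qd": joint speeds; "joint_efforts": joint torques, N m; "tool_pos": TCP position; "tcp_rot": TCP orientation; "ft_force": force on the tool from outside, world axes, zero at the start; "wrist_torque": the same for the moment, N m; "finger_gap": finger opening in mm; "grip_force": force on a finger pad.
Only numpy, scipy, OpenCV 4.12 (cv2) and the standard library are available. Lean on these libraries where they do the work, as an engineer would, in place of code of your own. Each camera call takes 0.05 s, during which the arm holds its last target. There are 200 camera calls.

## Working session

There is one attempt and no reset: what is moved stays moved. The work goes in short steps, Python scripts to look and compute and a shell command to move; the robot and the scene stay as the last step left them, time stands still between calls to the robot, and variables do not carry over. Pictures are saved under pics/ and viewed, at most 14 in all, crops included, and the job is handed in when it is done.

```bash
ls; mkdir -p pics
python3 - <<'E'
from bench import r
import cv2
for n in("scene","top"):
    s=r.snapshot(n); cv2.imwrite(f"pics/{n}0.png",s["pixels"][:,:,::-1])
    print(n,s["K"].tolist(),s["rvec"],s["tvec"],s["shot"])
print(r.sense(),r.pinch_z)
E
```

```text
pics
scene [[384.6975422977949, 0.0, 285.36048362465016], [0.0, 384.6975422977949, 211.65671138192775], [0.0, 0.0, 1.0]] [ 2.05077924  1.61892894 -0.50288111] [-131.76807687 -360.58171639 1217.39282884] 1
top [[474.17140812258117, 0.0, 282.6349356106991], [0.0, 474.17140812258117, 208.76642982259108], [0.0, 0.0, 1.0]] [ 2.14803531 -2.10041563  0.21992449] [ -12.41086571  517.6263543  1329.14216501] 2
{'time': 0.1, 'joint_pos': array([ 6.60381182e+01,  7.51144258e+00,  8.53217089e+01,  1.95012176e-04,
        8.72629708e+01, -4.89268866e+00]), 'qd': array([ 0.10240105, -0.08543422, -0.2383725 , -0.06476471, -0.02465523,
        0.02733388]), 'joint_efforts': array([ 1.34590326e-03, -5.70952106e+01, -5.01942265e+01, -1.34583324e-04,
        8.18258763e-03,  1.21422480e-05]), 'tool_pos': array([195.79917362, 566.63216003, 230.35520178]), 'tcp_rot': array([-1.79904245e+02, -8.39230716e-03,  1.60930790e+02]), 'ft_force': array([ 0.52011969, -0.06155178, -0.59307655]), 'wrist_torque': array([-0.01694487, -0.00126139,  0.0072326 ]), 'grip_force': 0.0, 'finger_gap': 84.7919436941817} 18.700000000000003
```

View pics/top0.png

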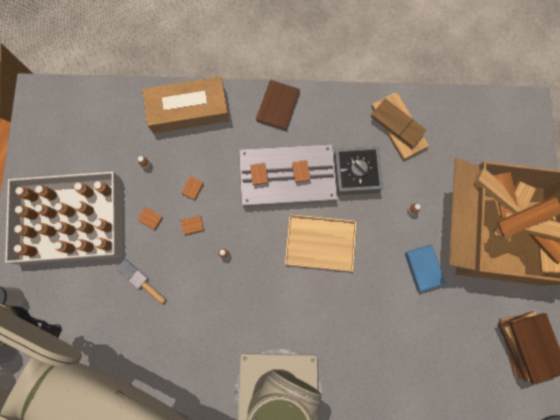

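View pics/scene0.png

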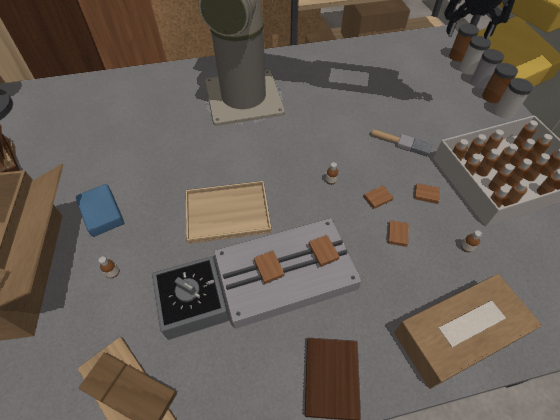

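The top view shows the plate at (288,175), box and dial at (358,169), and tray at (321,243). Dry tiles are at (260,174) and (301,171). Three fresh tiles lie at (193,187), (150,218) and (192,225), with bottles at (143,161), (223,254) and (414,208). The scene view agrees. Next I'll measure.

```bash
cat > h.py <<'E'
from bench import r
import numpy as np, cv2
def cam(s):
    R=cv2.Rodrigues(np.array(s["rvec"]))[0]; return R,np.array(s["tvec"]).ravel(),s["K"]
def cloud(s):
    R,t,K=cam(s); z=s["range_z"].astype(float); v,u=np.mgrid[:420,:560]
    p=np.stack([(u-K[0,2])/K[0,0]*z,(v-K[1,2])/K[1,1]*z,z],-1)
    return (p-t)@R
def plane(s,uv,h):
    R,t,K=cam(s); uv=np.atleast_2d(uv).astype(float)
    d=np.c_[(uv[:,0]-K[0,2])/K[0,0],(uv[:,1]-K[1,2])/K[1,1],np.ones(len(uv))]@R
    c=-R.T@t; return c+d*((h-c[2])/d[:,2])[:,None]
def ortho(s,c,h,half,mm=.5,yaw=0):
    """rectified view at height h; image up=+x(yawed), left=+y"""
    n=int(2*half/mm); j,i=np.mgrid[:n,:n]; a=half-j*mm; b=half-i*mm
    cy,sy=np.cos(np.radians(yaw)),np.sin(np.radians(yaw))
    P=np.stack([c[0]+cy*a-sy*b,c[1]+sy*a+cy*b,np.full(a.shape,h)],-1).reshape(-1,3)
    R,t,K=cam(s); q,_=cv2.projectPoints(P,np.array(s["rvec"]),t,K,None); q=q.reshape(n,n,2).astype(np.float32)
    return cv2.remap(s["pixels"],q[...,0],q[...,1],cv2.INTER_CUBIC)
def rect(P):
    (cx,cy),(w,h),a=cv2.minAreaRect(P[:,:2].astype(np.float32))
    if w<h: w,h,a=h,w,a+90
    a=(a+90)%180-90
    return np.round([cx,cy,w,h,a],1)
def see(s,name,n=6,thr=.3):
    """outline -> cloud points -> top points -> rectangle (x,y,w,h,yaw of long side), z"""
    C=cloud(s); out=[]
    for o in r.outline_of(s,name)[:n]:
        if o["score"]<thr: continue
        m=o["region"]&(s["range_z"]>0); P=C[m]
        if len(P)<8: continue
        z=np.median(P[P[:,2]>np.percentile(P[:,2],50),2])
        T=P[P[:,2]>z-6]
        # top-face rectangle by mask edges intersected with plane z
        v,u=np.nonzero(m&(C[...,2]>z-6)); Q=plane(s,np.c_[u,v],z)
        out.append((round(o["score"],2),np.round(Q[:,:2].mean(0),1),round(z,1),rect(Q)))
    return out
E
python3 - <<'E'
from h import *
T=r.snapshot("top");S=r.snapshot("scene")
for n in("plate","tray","dry1","bottle1","dial","marker"):
    for c,s in(("top",T),("scene",S)):
        for o in see(s,n): print(n,c,*o)
E
```

```text
plate top 0.74 [488.7 394.3] 16.4 [488.7 393.7  62.2  44.7  64.9]
plate top 0.72 [617.7  72.4] 73.0 [617.5  72.2  60.7  44.6   9.8]
plate top 0.65 [ 639.2 -186.3] 57.8 [626.3 -82.7 408.6 160.  -84.6]
plate scene 0.63 [ 645.9 -198.9] 59.9 [633.8 -83.9 408.2 131.9 -85.1]
tray top 0.92 [ 427.6 -115.3] 7.4 [ 428.3 -116.1  205.   154.7   84.9]
tray top 0.6 [ 642.2 -221.4] 93.2 [ 642.5 -221.1   38.9   15.4   47.9]
tray top 0.59 [617.7  72.4] 73.0 [617.5  72.2  60.7  44.6   9.8]
dry1 top 0.62 [616.2  71.5] 73.0 [617.4  70.5  59.9  44.1   5.9]
dry1 top 0.58 [628.3 -50.7] 73.3 [628.3 -50.3  60.8  45.2   9.9]
dry1 scene 0.77 [621.5  69.5] 72.6 [621.   69.3  62.1  46.3  10.1]
dry1 scene 0.59 [632.3 -53. ] 72.5 [632.  -52.8  62.1  45.1  10.3]
bottle1 top 0.65 [654.6 419.3] 49.7 [654.2 418.6  29.3  19.5  29.5]
bottle1 top 0.44 [387.7 168.4] 60.8 [388.3 168.4  14.2  11.3   2.6]
bottle1 top 0.4 [ 532.  -389.1] 53.1 [ 531.5 -388.8   20.8   17.1  -74.6]
bottle1 scene 0.83 [ 533.1 -392.1] 47.8 [ 534.3 -392.5   37.9   22.8   47.8]
bottle1 scene 0.69 [657.  417.6] 46.2 [654.3 417.3  38.7  23.9 -40.3]
bottle1 scene 0.5 [387.5 167.1] 47.2 [384.7 167.   41.3  23.  -17.2]
bottle1 scene 0.37 [474.9 264. ] 15.5 [474.8 263.9  63.3  46.8 -75.6]
dial top 0.69 [ 642.3 -221.3] 93.6 [ 642.4 -221.    38.9   15.4   47.9]
dial scene 0.61 [ 645.2 -222.5] 94.9 [ 644.9 -222.5   42.6   13.3   47.9]
```

Run:
```python
from h import *
T=r.snapshot("top");S=r.snapshot("scene")
for o in see(S,"fresh1")+see(T,"fresh1"): print("fresh",*o)
for c,s in(("top",T),("scene",S)):
    C=cloud(s);X=C[...,0]-630;Y=C[...,1]+78
    a=np.radians(5.2);px=X*np.cos(a)+Y*np.sin(a);py=-X*np.sin(a)+Y*np.cos(a)
    m=(abs(px)<110)&(py>-75)&(py<230)&(abs(C[...,2]-45)<7); v,u=np.nonzero(m);print(c,"heat",rect(plane(s,np.c_[u,v],45)))
    m=(abs(px)<90)&(py<-70)&(py>-240)&(abs(C[...,2]-60)<7); v,u=np.nonzero(m);print(c,"box",rect(plane(s,np.c_[u,v],60)))
rows=[]
a=ortho(T,(643,-222),66,70,.35,5.2);b=ortho(S,(643,-222),66,70,.35,5.2)
for i in(a,b):
    n=len(i)//2; cv2.circle(i,(n,n),int(36/.35),(0,255,0),1); cv2.drawMarker(i,(n,n),(255,0,0),0,10)
cv2.imwrite("pics/dial.png",np.hstack([a,b])[:,:,::-1])
```

```text
fresh 0.94 [492.5 391. ] 15.3 [493.4 390.3  60.   52.1  61.2]
fresh 0.77 [475.5 264.1] 15.6 [475.9 264.4  61.8  46.9 -71. ]
fresh 0.58 [588.2 270.3] 15.5 [588.  270.8  62.4  45.3 -22.9]
fresh 0.75 [489.2 394.3] 16.5 [488.8 393.8  59.9  44.7  61.8]
fresh 0.56 [471.6 267.1] 16.5 [471.4 267.3  60.3  44.9 -77.2]
fresh 0.55 [584.  273.9] 16.1 [584.4 273.7  58.2  45.6 -24.5]
top heat [624.3 -12.2 279.6 171.8 -85. ]
top box [ 641.8 -220.4  131.   130.3    4.9]
scene heat [627.4 -13.8 278.8 173.1 -85.1]
scene box [ 645.1 -217.4  140.3  131.7  -85.1]
```

View pics/dial.png

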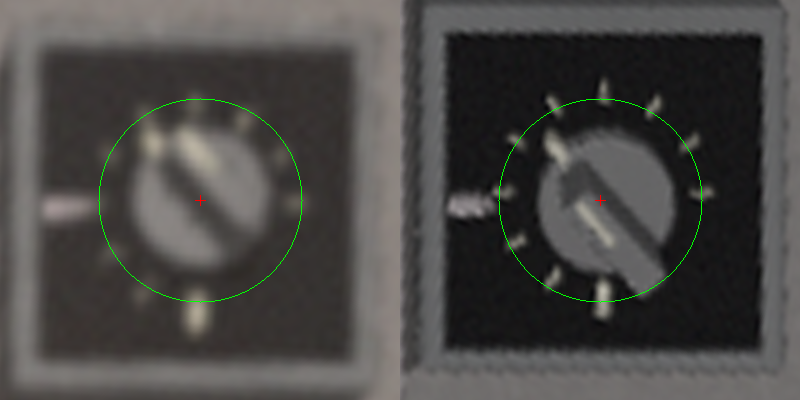

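Beak is up-left in both views: dial at about 137°, bar yaw 48° in the world, axis near (643.8, -221.9). The marker is at about 86°. Next is a helper that works out shifts for the moves.

```bash
cat > go.py <<'E'
import sys; from bench import r; import numpy as np
from scipy.spatial.transform import Rotation as Ro
def go(x,y,z,yaw):
    s=r.sense(); R=Ro.from_euler("xyz",s["tcp_rot"],degrees=True)
    d=R.inv().apply(np.array([x,y,z])-s["tool_pos"])/1000
    y0=s["tcp_rot"][2]; dy=(yaw-y0+180)%360-180
    q=R.inv()*Ro.from_euler("xyz",[180,0,yaw],degrees=True)
    print("now",np.round(s["tool_pos"],1),np.round(s["tcp_rot"],1),"J6 %.0f"%s["joint_pos"][5],"gap %.1f"%s["finger_gap"],"t %.1f"%s["time"],"F",np.round(s["ft_force"],1))
    print("shift",np.round(d,4),"rot",np.round(q.as_rotvec(),4),"rows>=",max(np.linalg.norm(d)/.0625,abs(dy)/10.7))
if __name__=="__main__": go(*map(float,sys.argv[1:5]))
E
python3 go.py 643.8 -221.9 190 47.9
```

```text
now [196.  567.1 231.3] [180.   -0.  160.9] J6 -5 gap 86.1 t 1.0 F [ 0.   0.  -0.4]
shift [-0.681  -0.5994  0.0413] rot [ 0.     -0.      1.9728] rows>= 14.530288611927762
```

```bash
python3 -m jog '[-0.681,-0.5994,0.0413,0,0,1.9728, -0.681,-0.5994,0.0413,0,0,1.9728, -0.681,-0.5994,0.0413,0,0,1.9728, -0.681,-0.5994,0.0413,0,0,1.9728, -0.681,-0.5994,0.0413,0,0,1.9728, -0.681,-0.5994,0.0413,0,0,1.9728, -0.681,-0.5994,0.0413,0,0,1.9728, -0.681,-0.5994,0.0413,0,0,1.9728]' 0 25; python3 go.py 643.8 -221.9 190 47.9
```

```text
time: 2.0
tool_pos: [443.4, 130.8, 208.9]
tcp_rot: [179.9, -0.0, 74.6]
ft_force: [1.4, -0.2, -0.6]
finger_gap: 42.4
grip_force: 0.0
now [443.4 130.8 208.9] [179.9  -0.   74.6] J6 25 gap 42.4 t 2.0 F [ 1.4 -0.2 -0.6]
shift [-0.287   0.2867  0.019 ] rot [ 0.0009 -0.0009  0.4666] rows>= 6.498398048146023
```

```bash
python3 -m jog '[-0.287,0.2867,0.019,0,0,0.4666, -0.287,0.2867,0.019,0,0,0.4666, -0.287,0.2867,0.019,0,0,0.4666, -0.287,0.2867,0.019,0,0,0.4666, -0.287,0.2867,0.019,0,0,0.4666, -0.287,0.2867,0.019,0,0,0.4666, -0.287,0.2867,0.019,0,0,0.4666, -0.287,0.2867,0.019,0,0,0.4666]'; python3 go.py 643.8 -221.9 76 47.9
```

```text
time: 3.0
tool_pos: [645.2, -221.0, 188.5]
tcp_rot: [-180.0, 0.0, 48.1]
ft_force: [-0.2, 0.5, 0.6]
finger_gap: 42.9
grip_force: 0.0
now [ 645.2 -221.   188.5] [-180.     0.    48.1] J6 19 gap 42.9 t 3.0 F [-0.2  0.5  0.6]
shift [-0.0015 -0.0003  0.1125] rot [-0.0008  0.0006  0.0034] rows>= 1.799538259784983
```

```bash
python3 -m jog '[-0.0015,0,0.04,0,0,0.0034, -0.0015,0,0.08,0,0,0.0034, -0.0015,0,0.1,0,0,0.0034, -0.0015,0,0.1125,0,0,0.0034, -0.0015,0,0.1125,0,0,0.0034, -0.0015,0,0.1125,0,0,0.0034]'; python3 -m jog '[0,0,0,0,0,0,0,0,0,0,0,0,0,0,0,0,0,0,0,0,0,0,0,0,0,0,0,0,0,0,0,0,0,0,0,0]' -1 25; python3 go.py 643.8 -221.9 76 47.9;python3 -c "
from bench import r;print(r.sense()['wrist_torque'])"
```

```text
time: 3.75
tool_pos: [645.2, -220.3, 79.0]
tcp_rot: [179.9, -0.1, 48.1]
ft_force: [0.2, 0.0, 0.5]
finger_gap: 42.6
grip_force: 0.0
time: 4.5
tool_pos: [646.0, -221.1, 78.7]
tcp_rot: [179.7, -0.1, 48.0]
ft_force: [5.7, -2.8, -0.1]
finger_gap: 11.7
grip_force: 31.5
now [ 646.  -221.1   78.7] [ 1.797e+02 -1.000e-01  4.800e+01] J6 19 gap 11.7 t 4.5 F [ 5.7 -2.8 -0.1]
shift [-0.002  -0.0011  0.0027] rot [ 0.0049 -0.0013  0.0025] rows>= 0.057037806616782954
[-0.52664046 -0.77498854  0.03638875]
```

```bash
python3 -m jog '[0,0.0007,0,0,0,-0.1, 0,0.0007,0,0,0,-0.25, 0,0.0007,0,0,0,-0.4, 0,0.0007,0,0,0,-0.55, 0,0.0007,0,0,0,-0.7, 0,0.0007,0,0,0,-0.85, 0,0.0007,0,0,0,-1, 0,0.0007,0,0,0,-1.15]';python3 -m jog '[0,0,0,0,0,-0.15, 0,0,0,0,0,-0.3, 0,0,0,0,0,-0.45, 0,0,0,0,0,-0.6, 0,0,0,0,0,-0.75, 0,0,0,0,0,-0.9, 0,0,0,0,0,-1.0, 0,0,0,0,0,-1.1]';python3 go.py 643.8 -221.9 76 185;python3 -c "
from bench import r;print(r.sense()['wrist_torque'])"
```

```text
time: 5.5
tool_pos: [643.5, -220.9, 78.6]
tcp_rot: [-179.9, -0.0, 114.2]
ft_force: [-11.7, 1.2, 11.5]
finger_gap: 11.2
grip_force: 33.2
time: 6.5
tool_pos: [642.3, -223.0, 78.6]
tcp_rot: [-179.8, -0.2, 177.1]
ft_force: [-16.7, -7.2, 11.5]
finger_gap: 11.2
grip_force: 33.3
now [ 642.3 -223.    78.6] [-179.8   -0.2  177.1] J6 -110 gap 11.2 t 6.5 F [-16.7  -7.2  11.5]
shift [-0.0015  0.0012  0.0026] rot [-0.003  -0.0043 -0.1382] rows>= 0.7399558803054814
[-1.30599395  2.90275344  0.00640833]
```

```bash
python3 -m jog '[0.0015,-0.001,0,0,0,-0.04, 0.0015,-0.001,0,0,0,-0.08, 0.0015,-0.001,0,0,0,-0.1, 0.0015,-0.001,0,0,0,-0.12,0.0015,-0.001,0,0,0,-0.14,0.0015,-0.001,0,0,0,-0.15,0.0015,-0.001,0,0,0,-0.16,0.0015,-0.001,0,0,0,-0.16]';python3 go.py 643.8 -221.9 76 185;python3 -c "
from bench import r;print(r.sense()['wrist_torque'])"
```

```text
time: 7.5
tool_pos: [642.2, -223.4, 78.7]
tcp_rot: [-179.9, -0.1, -173.9]
ft_force: [-9.0, -4.9, 8.6]
finger_gap: 11.5
grip_force: 33.2
now [ 642.2 -223.4   78.7] [-1.799e+02 -1.000e-01 -1.739e+02] J6 -119 gap 11.5 t 7.5 F [-9.  -4.9  8.6]
shift [-0.0018  0.0014  0.0027] rot [-0.0024 -0.0013  0.0185] rows>= 0.09878767805943103
[-0.92665078  1.532273   -0.4064259 ]
```

```bash
python3 -m jog '[0,0,0,0,0,-0.03,0,0,0,0,0,-0.03]';python3 -c "
from bench import r;s=r.sense();print(s['wrist_torque'],s['tcp_rot'])"; python3 -m jog '[0,0,0,0,0,0,0,0,0,0,0,0,0,0,0,0,0,0, 0,0,-0.04,0,0,0,0,0,-0.1,0,0,0,0,0,-0.12,0,0,0,0,0,-0.12,0,0,0,0,0,-0.12,0,0,0]' 0; python3 go.py 430 -116 200 185
```

```text
time: 7.75
tool_pos: [642.2, -223.4, 78.6]
tcp_rot: [-179.9, -0.1, -172.2]
ft_force: [-9.4, -5.3, 8.0]
finger_gap: 11.2
grip_force: 39.7
[-0.79490966  1.47908251 -0.85834378] [-1.79875640e+02 -7.63185449e-02 -1.72240181e+02]
time: 8.75
tool_pos: [642.1, -220.7, 194.4]
tcp_rot: [179.9, -0.2, -172.1]
ft_force: [0.3, 0.3, -0.7]
finger_gap: 42.7
grip_force: 0.0
now [ 642.1 -220.7  194.4] [ 179.9   -0.2 -172.1] J6 -121 gap 42.7 t 8.8 F [ 0.3  0.3 -0.7]
shift [ 0.1958  0.1328 -0.0048] rot [ 0.0018 -0.0031  0.0501] rows>= 3.785568598253927
```

```bash
python3 go.py 619 70.5 150 100
```

```text
now [ 642.1 -220.7  194.4] [ 179.9   -0.2 -172.1] J6 -121 gap 42.7 t 8.8 F [ 0.3  0.3 -0.7]
shift [-0.0171  0.2916  0.0449] rot [-8.0000e-04 -3.8000e-03  1.5336e+00] rows>= 8.211977682057132
```

```bash
python3 -m jog '[-0.017,0.2916,0.045,0,-0.0038,1.5336,-0.017,0.2916,0.045,0,-0.0038,1.5336,-0.017,0.2916,0.045,0,-0.0038,1.5336,-0.017,0.2916,0.045,0,-0.0038,1.5336,-0.017,0.2916,0.045,0,-0.0038,1.5336,-0.017,0.2916,0.045,0,-0.0038,1.5336,-0.017,0.2916,0.045,0,-0.0038,1.5336,-0.017,0.2916,0.045,0,-0.0038,1.5336]' 1;python3 -m jog '[0,0,0,0,0,0.02,0,0,0,0,0,0.02]'; python3 go.py 619 70.5 41 100
python3 - <<'E'
from h import *
T=r.snapshot("top");S=r.snapshot("scene")
a=ortho(T,(643,-222),66,70,.35,5);b=ortho(S,(643,-222),66,70,.35,5)
for i in(a,b):
    n=len(i)//2; cv2.circle(i,(n,n),int(36/.35),(0,255,0),1); cv2.drawMarker(i,(n,n),(255,0,0),0,10)
cv2.imwrite("pics/dial2.png",np.hstack([a,b])[:,:,::-1])
for n in("dry1","tray","fresh1","dial"):
    for c,s in(("top",T),("scene",S)):
        for o in see(s,n): print(n,c,*o)
E
```

```text
time: 9.75
tool_pos: [618.2, 70.2, 148.7]
tcp_rot: [-179.8, 0.1, 102.3]
ft_force: [0.1, 0.2, -1.0]
finger_gap: 85.3
grip_force: 0.0
time: 10.0
tool_pos: [619.2, 69.9, 150.5]
tcp_rot: [-180.0, 0.1, 101.7]
ft_force: [-0.4, 0.2, 0.7]
finger_gap: 85.6
grip_force: 0.0
now [619.2  69.9 150.5] [-1.800e+02  1.000e-01  1.017e+02] J6 -10 gap 85.6 t 10.0 F [-0.4  0.2  0.7]
shift [ 0.0009 -0.      0.1095] rot [-0.0001  0.002   0.0297] rows>= 1.7513404394676149
dry1 top 0.67 [628.7 -50.7] 73.0 [628.4 -50.3  60.8  45.2   9.9]
dry1 scene 0.76 [621.3  69.4] 72.4 [621.1  69.3  62.5  46.6  10.1]
dry1 scene 0.59 [632.2 -52.9] 72.5 [631.9 -52.7  62.1  45.1  10.3]
tray top 0.93 [ 428.1 -115.7] 7.2 [ 427.5 -115.7  200.6  153.7   85.8]
tray scene 0.61 [ 428.5 -118.3] 7.2 [ 424.8 -116.2  203.4  162.9   85.3]
fresh1 top 0.77 [471.5 267.1] 16.4 [471.6 266.9  60.4  46.1 -74.4]
fresh1 top 0.54 [488.  393.6] 16.8 [488.  393.3  59.5  43.3  61.4]
fresh1 top 0.52 [584.5 273.6] 16.4 [584.1 272.6  59.5  46.4 -22.7]
fresh1 scene 0.93 [492.6 391.5] 15.4 [492.  390.5  60.9  49.   61.6]
fresh1 scene 0.89 [475.  263.9] 15.4 [474.8 264.1  63.1  47.2 -75.2]
fresh1 scene 0.65 [587.9 270.4] 15.6 [587.9 270.9  62.1  45.3 -22.9]
```

View pics/dial2.png

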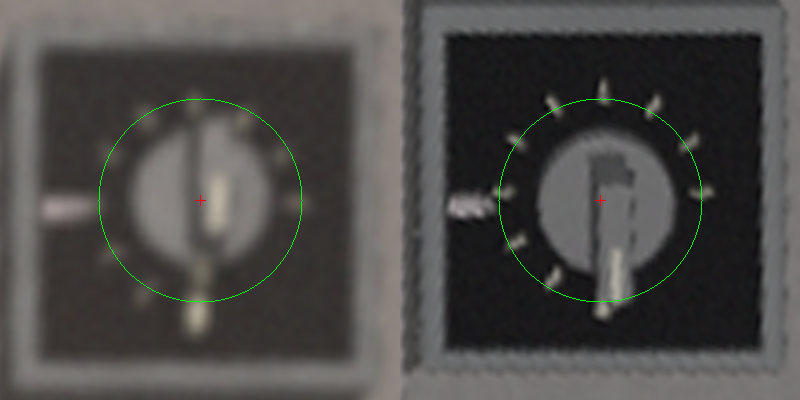

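The dial now points down to the wide off tick in both views, so it is at the stop. Next I'll grip the first dry tile.

```bash
python3 -m jog '[0.001,0,0.04,0,0,0.0297,0.001,0,0.075,0,0,0.0297,0.001,0,0.1,0,0,0.0297,0.001,0,0.1095,0,0,0.0297,0.001,0,0.1095,0,0,0.0297]' 1;python3 -m jog '[0,0,0,0,0,0,0,0,0,0,0,0,0,0,0,0,0,0,0,0,0,0,0,0,0,0,0,0,0,0]' -1 40; python3 go.py 619 70.5 130 85
```

```text
time: 11.12
tool_pos: [619.9, 70.7, 42.4]
tcp_rot: [179.9, 0.1, 99.8]
ft_force: [-0.2, -0.3, 0.5]
finger_gap: 85.4
grip_force: 0.0
time: 11.75
tool_pos: [621.5, 70.7, 44.5]
tcp_rot: [179.7, 0.2, 99.8]
ft_force: [-0.1, 0.6, 7.6]
finger_gap: 59.2
grip_force: 43.6
now [621.5  70.7  44.5] [179.7   0.2  99.8] J6 -8 gap 59.2 t 11.8 F [-0.1  0.6  7.6]
shift [-0.0001 -0.002  -0.0855] rot [0.0056 0.0021 0.2583] rows>= 1.383122565375148
```

```bash
python3 -m jog '[0,0,0,0,0,0,0,0,0,0,0,0,-0.0005,-0.001,-0.013,0.003,0,0,-0.0005,-0.001,-0.013,0.003,0,0,-0.0005,-0.001,-0.013,0.003,0,0]' 1;python3 go.py 620 70.5 57 100;python3 -m jog '[0,0,0,0,0,0,0,0,0,0,0,0,0,0,0,0,0,0,0,0,0,0,0,0,0,0,0,0,0,0]' -1 40; python3 go.py 432.4 -82 130 85
```

```text
time: 12.38
tool_pos: [619.5, 70.0, 56.0]
tcp_rot: [180.0, 0.1, 99.8]
ft_force: [0.6, 0.5, -1.2]
finger_gap: 85.6
grip_force: 0.0
now [619.5  70.   56. ] [1.80e+02 1.00e-01 9.98e+01] J6 -8 gap 85.6 t 12.4 F [ 0.6  0.5 -1.2]
shift [ 0.0004  0.0005 -0.001 ] rot [ 0.0002  0.0025 -0.0036] rows>= 0.019651444584572048
time: 13.0
tool_pos: [619.3, 70.1, 55.6]
tcp_rot: [-180.0, 0.1, 99.8]
ft_force: [-0.5, -0.9, 2.2]
finger_gap: 58.9
grip_force: 43.2
now [619.3  70.1  55.6] [-1.80e+02  1.00e-01  9.98e+01] J6 -8 gap 58.9 t 13.0 F [-0.5 -0.9  2.2]
shift [-0.1182 -0.2101 -0.074 ] rot [-1.000e-04  2.400e-03  2.582e-01] rows>= 4.034648861819701
```

```bash
python3 -m jog '[0,0,-0.02,0,0,0,0,0,-0.05,0,0,0,-0.02,-0.04,-0.074,0,0,0.05,-0.05,-0.09,-0.074,0,0,0.12,-0.085,-0.145,-0.074,0,0.002,0.2,-0.11,-0.19,-0.074,0,0.002,0.258,-0.1182,-0.2101,-0.074,0,0.0024,0.2582,-0.1182,-0.2101,-0.074,0,0.0024,0.2582]'; python3 go.py 432.4 -82 5.5 85
python3 - <<'E'
from h import *
T=r.snapshot("top");S=r.snapshot("scene")
for n in("dry1","tray"):
    for c,s in(("top",T),("scene",S)):
        for o in see(s,n,3): print(n,c,*o)
E
```

```text
time: 14.0
tool_pos: [431.9, -82.9, 131.2]
tcp_rot: [179.9, 0.0, 84.9]
ft_force: [0.4, 0.6, -0.3]
finger_gap: 59.4
grip_force: 43.2
now [431.9 -82.9 131.2] [179.9   0.   84.9] J6 -12 gap 59.4 t 14.0 F [ 0.4  0.6 -0.3]
shift [0.001  0.0003 0.1257] rot [ 0.0013  0.0005 -0.002 ] rows>= 2.0108270799065826
dry1 top 0.73 [631.1 -47.5] 73.7 [628.9 -49.2  57.4  42.2  10.1]
dry1 scene 0.64 [633.  -53.2] 72.6 [632.3 -53.2  60.9  44.2   9.6]
dry1 scene 0.54 [446.1 -70.3] 148.6 [441.3 -81.4  51.9  42.3  -5.4]
tray top 0.83 [394.3 -93.4] 7.1 [ 394.7 -118.8  196.4  116.9   74.4]
tray scene 0.63 [ 429.4 -119.6] 7.0 [ 424.3 -118.3  208.1  165.9   85.1]
```

```bash
python3 -m jog '[0.001,0,0.04,0.001,0,0,0.001,0,0.08,0.001,0,0,0.001,0,0.1,0.001,0,0,0.001,0,0.115,0.001,0,0,0.001,0,0.121,0.001,0,0,0.001,0,0.1245,0.001,0,0,0.001,0,0.1245,0.001,0,0]'; python3 go.py 432.4 -82 5.5 85
```

```text
time: 15.18
tool_pos: [432.9, -81.1, 6.0]
tcp_rot: [-180.0, 0.0, 85.0]
ft_force: [-0.9, -0.9, -0.1]
finger_gap: 58.9
grip_force: 43.2
now [432.9 -81.1   6. ] [-180.    0.   85.] J6 -12 gap 58.9 t 15.2 F [-0.9 -0.9 -0.1]
shift [-0.0009 -0.0004  0.0005] rot [-0.0004  0.0002  0.0001] rows>= 0.01762193522723332
```

```bash
python3 -m jog '[0,0,0.0015,0,0,0,0,0,0.0015,0,0,0]'; python3 -m jog '[0,0,0,0,0,0,0,0,0,0,0,0,0,0,-0.03,0,0,0,0,0,-0.08,0,0,0,0,0,-0.12,0,0,0,0,0,-0.14,0,0,0]' 1; python3 go.py 630.2 -51.5 130 100
```

```text
time: 15.42
tool_pos: [432.6, -81.1, 4.3]
tcp_rot: [-180.0, 0.0, 85.0]
ft_force: [-0.0, -0.3, 0.1]
finger_gap: 58.8
grip_force: 43.2
time: 16.18
tool_pos: [433.8, -81.4, 146.9]
tcp_rot: [179.8, 0.1, 85.0]
ft_force: [0.3, 0.7, 0.2]
finger_gap: 85.6
grip_force: 0.0
now [433.8 -81.4 146.9] [1.798e+02 1.000e-01 8.500e+01] J6 -12 gap 85.6 t 16.2 F [0.3 0.7 0.2]
shift [0.0469 0.193  0.0174] rot [ 0.0025  0.0013 -0.2617] rows>= 3.1895758893950874
```

```bash
python3 -m jog '[0.0469,0.193,0.0174,0.0025,0,-0.2617,0.0469,0.193,0.0174,0.0025,0,-0.2617,0.0469,0.193,0.0174,0.0025,0,-0.2617,0.0469,0.193,0.0174,0.0025,0,-0.2617,0.0469,0.193,0.0174,0.0025,0,-0.2617,0.0469,0.193,0.0174,0.0025,0,-0.2617]'; python3 go.py 630.2 -51.5 55.5 100
```

```text
time: 16.92
tool_pos: [628.1, -51.4, 127.0]
tcp_rot: [-179.8, -0.0, 100.0]
ft_force: [-0.9, -1.0, -0.8]
finger_gap: 85.3
grip_force: 0.0
now [628.1 -51.4 127. ] [-179.8   -0.   100. ] J6 -19 gap 85.3 t 16.9 F [-0.9 -1.  -0.8]
shift [-0.0005  0.0023  0.0715] rot [-0.0035 -0.0004 -0.0004] rows>= 1.144437034509041
```

```bash
python3 -m jog '[0,0.002,0.035,0,0,0,0,0.002,0.06,0,0,0,0,0.002,0.0725,0,0,0,0,0.002,0.0725,0,0,0]'; python3 -m jog '[0,0,0,0,0,0,0,0,0,0,0,0,0,0,0,0,0,0,0,0,0,0,0,0,0,0,0,0,0,0]' -1 40; python3 go.py 426.6 -152 130 85
```

```text
time: 17.42
tool_pos: [629.6, -50.9, 53.8]
tcp_rot: [-179.7, -0.0, 100.0]
ft_force: [-0.5, 0.2, 0.8]
finger_gap: 85.8
grip_force: 0.0
time: 18.05
tool_pos: [631.9, -51.0, 55.9]
tcp_rot: [-179.9, 0.0, 100.0]
ft_force: [-0.7, 0.4, 6.9]
finger_gap: 58.4
grip_force: 43.6
now [631.9 -51.   55.9] [-179.9    0.   100. ] J6 -19 gap 58.4 t 18.1 F [-0.7  0.4  6.9]
shift [-0.0638 -0.2198 -0.0738] rot [-0.0009  0.0007  0.2619] rows>= 3.8476256607482373
```

```bash
python3 -m jog '[0,0,-0.02,0,0,0,0,0,-0.05,0,0,0,-0.01,-0.04,-0.074,0,0,0.05,-0.025,-0.09,-0.074,0,0,0.12,-0.045,-0.145,-0.074,0,0,0.2,-0.06,-0.2,-0.074,0,0,0.26,-0.0638,-0.2198,-0.074,0,0,0.2619,-0.0638,-0.2198,-0.074,0,0,0.2619]'; python3 go.py 426.6 -152 4.5 85;python3 - <<'E'
from h import *
T=r.snapshot("top");S=r.snapshot("scene")
for n in("dry1","tray"):
    for c,s in(("top",T),("scene",S)):
        for o in see(s,n,3): print(n,c,*o)
E
```

```text
time: 19.05
tool_pos: [425.2, -152.5, 130.1]
tcp_rot: [-179.9, 0.1, 84.9]
ft_force: [0.4, 0.4, -0.6]
finger_gap: 58.8
grip_force: 43.2
now [ 425.2 -152.5  130.1] [-1.799e+02  1.000e-01  8.490e+01] J6 -21 gap 58.8 t 19.1 F [ 0.4  0.4 -0.6]
shift [0.0008 0.0015 0.1256] rot [-0.0016  0.0012 -0.002 ] rows>= 2.00947650799697
dry1 top 0.55 [435.2 -72.2] 20.3 [431.7 -73.9  60.5  36.3  -8.6]
dry1 top 0.54 [ 641.9 -221.3] 92.8 [ 641.7 -221.4   38.8   14.4    1.4]
dry1 top 0.44 [ 404.8 -132.3] 148.3 [ 405.9 -132.1   21.4    8.     0. ]
dry1 scene 0.93 [434.5 -81.5] 20.0 [433.9 -81.6  62.5  42.9  -6.3]
dry1 scene 0.63 [ 432.5 -140.4] 146.8 [ 437.2 -142.2   73.8   37.4  -35.8]
dry1 scene 0.32 [386.3 167.6] 48.4 [386.4 169.4  40.2  22.  -33.7]
tray top 0.84 [416.7 -95.8] 7.9 [ 428.  -115.4  201.9  152.1   85.6]
tray scene 0.8 [ 429.2 -121.4] 7.2 [ 424.2 -117.5  207.6  167.4   86. ]
```

```bash
python3 -m jog '[0.0008,0.0015,0.04,0,0,0,0.0008,0.0015,0.08,0,0,0,0.0008,0.0015,0.1,0,0,0,0.0008,0.0015,0.115,0,0,0,0.0008,0.0015,0.121,0,0,0,0.0008,0.0015,0.1255,0,0,0,0.0008,0.0015,0.1255,0,0,0]'; python3 go.py 426.6 -152 4.5 85;  python3 -m jog '[0,0,0,0,0,0,0,0,0,0,0,0,0,0,-0.03,0,0,0,0,0,-0.08,0,0,0,0,0,-0.13,0,0,0,0,0,-0.17,0,0,0]' 1; python3 go.py 473.3 265.3 130 15
```

```text
time: 20.23
tool_pos: [427.0, -151.3, 3.5]
tcp_rot: [-179.8, 0.0, 85.0]
ft_force: [-0.2, 0.2, 0.4]
finger_gap: 58.8
grip_force: 43.2
now [ 427.  -151.3    3.5] [-179.8    0.    85. ] J6 -21 gap 58.8 t 20.2 F [-0.2  0.2  0.4]
shift [-0.0008 -0.0003 -0.001 ] rot [-0.0031  0.0007 -0.0001] rows>= 0.02079672504526688
time: 20.98
tool_pos: [427.7, -151.3, 175.8]
tcp_rot: [-179.9, 0.1, 85.0]
ft_force: [1.3, 0.9, -1.2]
finger_gap: 85.4
grip_force: 0.0
now [ 427.7 -151.3  175.8] [-1.799e+02  1.000e-01  8.500e+01] J6 -21 gap 85.4 t 21.0 F [ 1.3  0.9 -1.2]
shift [0.4191 0.0091 0.0452] rot [-5.0000e-04  1.9000e-03  1.2216e+00] rows>= 6.745431323695325
```

```bash
python3 -m jog '[0.4191,0.0091,0.0452,0,0.0019,1.2216,0.4191,0.0091,0.0452,0,0.0019,1.2216,0.4191,0.0091,0.0452,0,0.0019,1.2216,0.4191,0.0091,0.0452,0,0.0019,1.2216,0.4191,0.0091,0.0452,0,0.0019,1.2216,0.4191,0.0091,0.0452,0,0.0019,1.2216,0.4191,0.0091,0.0452,0,0.0019,1.2216,0.4191,0.0091,0.0452,0,0.0019,1.2216]'; python3 go.py 473.3 265.5 4 15
python3 - <<'E'
from h import *
T=r.snapshot("top");S=r.snapshot("scene")
for n in("dry1","tray","fresh1"):
    for c,s in(("top",T),("scene",S)):
        for o in see(s,n,6): print(n,c,*o)
ims=[]
for s in(T,S):
    i=ortho(s,(625.6,-12.9),57,150,.75,5); g=i.astype(float).mean(2)
    for b in(-105,-60,-30,0,30,60,105):
        k=int((150-b)/.75); p=g[:,k-8:k+8].mean(1); x=150-np.arange(len(p))*.75
        m=abs(x)<40; w=np.clip(np.median(p[m])-12-p,0,None)*m; print(b,"%.1f"%((w*x).sum()/w.sum()),end="; ")
    print(); cv2.line(i,(200,0),(200,399),(255,0,0),1);cv2.line(i,(0,200),(399,200),(255,0,0),1); ims.append(i)
cv2.imwrite("pics/bars.png",np.hstack(ims)[:,:,::-1])
E
```

```text
time: 21.98
tool_pos: [472.6, 267.9, 127.8]
tcp_rot: [-179.9, 0.1, 14.8]
ft_force: [0.4, 0.4, 0.3]
finger_gap: 85.3
grip_force: 0.0
now [472.6 267.9 127.8] [-1.799e+02  1.000e-01  1.480e+01] J6 99 gap 85.3 t 22.0 F [0.4 0.4 0.3]
shift [0.0002 0.0028 0.1238] rot [-0.0021  0.0015 -0.0032] rows>= 1.9806389561926614
dry1 top 0.73 [ 425.4 -150.3] 20.1 [ 425.5 -150.7   59.8   44.5   -5.5]
dry1 top 0.7 [430.9 -78.5] 19.9 [431.  -78.3  60.4  44.8  -4.7]
dry1 scene 0.83 [436.1 -80.1] 20.1 [435.3 -79.9  61.9  42.9  -4.8]
dry1 scene 0.82 [ 429.  -152.8] 20.1 [ 428.8 -152.3   63.6   44.1   -6.6]
tray top 0.66 [ 427.9 -115.4] 7.8 [ 429.1 -115.3  201.7  154.7   85.5]
tray top 0.3 [ 637.9 -170.2] 57.0 [627.7 -80.4 412.7 159.8 -86. ]
tray scene 0.81 [ 429.6 -119. ] 7.9 [ 424.9 -117.9  203.8  167.9   85.3]
fresh1 top 0.8 [587.9 268.5] 15.8 [584.6 273.4  58.2  46.8 -25.6]
fresh1 top 0.51 [464.7 280.5] 16.6 [467.9 266.3  59.7  37.7 -77.2]
fresh1 top 0.5 [481.5 399.9] 16.7 [481.1 397.7  58.4  30.7  47.2]
fresh1 scene 0.83 [491.7 390.4] 15.5 [492.1 390.3  59.4  49.2  61.6]
fresh1 scene 0.82 [475.  264.5] 15.4 [475.2 264.6  63.5  47.2 -73.8]
fresh1 scene 0.8 [588.1 270.5] 15.2 [588.  270.4  63.7  45.2 -23.9]
fresh1 scene 0.62 [ 644.4 -185.4] 59.1 [632.7 -84.  408.7 132.1 -84.8]
-105 -2.9; -60 -3.8; -30 -4.2; 0 -3.6; 30 -3.7; 60 -3.5; 105 -3.1; 
-105 2.5; -60 2.6; -30 2.7; 0 2.6; 30 2.7; 60 2.8; 105 3.0;
```

View pics/bars.png

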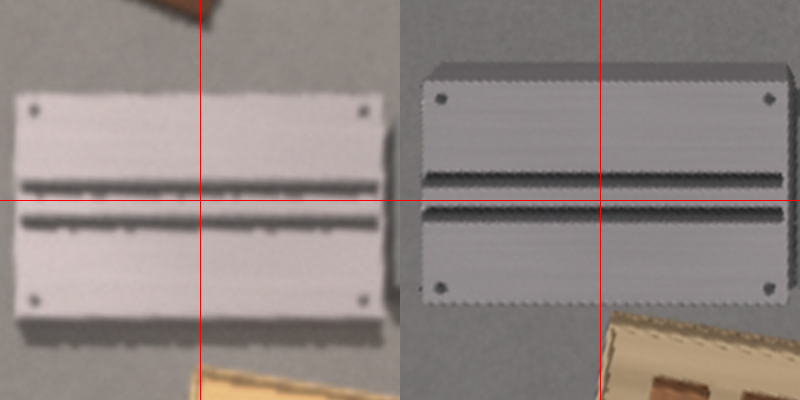

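Bars are square to the 5° frame, and their centre line averages about -0.5 mm across the two views, so the centre is (625.3, -12.9). Grasping the first fresh tile.

```bash
python3 -m jog '[0,0.0028,0.05,0,0,0,0,0.0028,0.09,0,0,0,0,0.0028,0.115,0,0,0,0,0.0028,0.1235,0,0,0,0,0.0028,0.1235,0,0,0]'; python3 -m jog '[0,0,0,0,0,0,0,0,0,0,0,0,0,0,0,0,0,0,0,0,0,0,0,0,0,0,0,0,0,0]' -1 40; python3 go.py 473.3 265.5 130 15
```

```text
time: 23.0
tool_pos: [473.3, 262.6, 4.5]
tcp_rot: [-179.9, 0.1, 15.0]
ft_force: [-0.1, 0.7, -0.0]
finger_gap: 85.3
grip_force: 0.0
time: 23.62
tool_pos: [474.5, 263.6, 6.3]
tcp_rot: [-179.9, -0.0, 15.0]
ft_force: [-1.6, -2.3, 7.4]
finger_gap: 58.1
grip_force: 41.4
now [474.5 263.6   6.3] [-179.9   -0.    15. ] J6 98 gap 58.1 t 23.6 F [-1.6 -2.3  7.4]
shift [-0.0006 -0.0024 -0.1237] rot [-0.0022 -0.0007  0.0002] rows>= 1.9799188307067443
```

```bash
python3 -m jog '[0,0,-0.02,0,0,0,0,0,-0.06,0,0,0,0,0,-0.1,0,0,0,0,0,-0.124,0,0,0]'; python3 go.py 631.8 -87.6 130 95
```

```text
time: 24.12
tool_pos: [474.8, 263.6, 131.8]
tcp_rot: [-179.9, -0.1, 15.0]
ft_force: [0.7, 0.6, -0.9]
finger_gap: 58.1
grip_force: 42.9
now [474.8 263.6 131.8] [-1.799e+02 -1.000e-01  1.500e+01] J6 99 gap 58.1 t 24.1 F [ 0.7  0.6 -0.9]
shift [0.0607 0.3799 0.0009] rot [-6.0000e-04 -3.8000e-03 -1.3961e+00] rows>= 7.475755262969011
```

```bash
python3 -m jog '[0.007,0.04,0,0,0,-0.16,0.015,0.09,0,0,0,-0.34,0.023,0.145,0,0,0,-0.52,0.032,0.2,0,0,0,-0.7,0.041,0.255,0,0,0,-0.88,0.05,0.31,0,0,0,-1.06,0.057,0.355,0,0,-0.004,-1.24,0.0607,0.3799,0,0,-0.004,-1.3961]'; python3 -m jog '[0,0,0,0,0,0,0,0,0,0,0,0]'; python3 go.py 631.8 -87.6 61.5 95
python3 - <<'E'
from h import *
T=r.snapshot("top");S=r.snapshot("scene")
for n in("fresh1",):
    for c,s in(("top",T),("scene",S)):
        for o in see(s,n,6): print(n,c,*o)
E
```

```text
time: 25.12
tool_pos: [631.4, -90.9, 128.3]
tcp_rot: [-179.8, 0.1, 95.2]
ft_force: [-0.4, 0.5, -0.4]
finger_gap: 58.1
grip_force: 42.9
time: 25.38
tool_pos: [630.3, -87.8, 127.7]
tcp_rot: [-179.7, 0.1, 94.9]
ft_force: [-0.7, 0.9, 0.6]
finger_gap: 57.7
grip_force: 42.9
now [630.3 -87.8 127.7] [-1.797e+02  1.000e-01  9.490e+01] J6 -17 gap 57.7 t 25.4 F [-0.7  0.9  0.6]
shift [0.0001 0.0018 0.0662] rot [-0.0046  0.001  -0.0024] rows>= 1.059044282891643
fresh1 top 0.84 [583.4 273.2] 16.6 [583.4 272.7  56.9  42.9 -25.4]
fresh1 top 0.7 [488.9 394.3] 16.6 [488.9 394.1  60.2  44.6  64.9]
fresh1 top 0.5 [618.7 -70.1] 137.4 [620.5 -69.5  46.6  13.6  12.7]
fresh1 scene 0.76 [492.6 390.5] 15.5 [492.4 390.4  60.3  49.9  62. ]
fresh1 scene 0.71 [588.2 270.4] 15.4 [588.3 271.   61.9  45.4 -22.3]
fresh1 scene 0.56 [ 636.4 -104.1] 136.6 [ 632.9 -103.5   60.9   13.5    5. ]
```

```bash
python3 -m jog '[0,0.0018,0.03,-0.0046,0,0,0,0.0018,0.05,-0.0046,0,0,0,0.0018,0.06,-0.0046,0,0,0,0.0018,0.065,-0.0046,0,0,0,0.0018,0.0662,-0.0046,0,0,0,0.0018,0.0662,-0.0046,0,0]'; python3 go.py 631.8 -87.6 61.5 95
```

```text
time: 26.32
tool_pos: [632.4, -88.3, 63.3]
tcp_rot: [180.0, 0.1, 95.0]
ft_force: [-5.3, 1.5, 9.4]
finger_gap: 57.8
grip_force: 44.2
now [632.4 -88.3  63.3] [1.8e+02 1.0e-01 9.5e+01] J6 -17 gap 57.8 t 26.3 F [-5.3  1.5  9.4]
shift [ 0.0007 -0.0006  0.0018] rot [ 0.0008  0.0017 -0.0001] rows>= 0.03228386913855657
```

Contact at 63 mm. Release and go to the next fresh tile (586.2, 272.2).

```bash
python3 -m jog '[0,0,-0.001,0,0,0,0,0,-0.001,0,0,0,0,0,-0.001,0,0,0,0,0,-0.03,0,0,0,0,0,-0.07,0,0,0,0,0,-0.09,0,0,0]' 1; python3 go.py 586.2 272.2 130 66.5
```

```text
time: 27.08
tool_pos: [633.1, -88.5, 153.7]
tcp_rot: [179.8, 0.1, 95.0]
ft_force: [0.0, -0.5, 0.0]
finger_gap: 85.5
grip_force: 0.0
now [633.1 -88.5 153.7] [1.798e+02 1.000e-01 9.500e+01] J6 -17 gap 85.5 t 27.1 F [ 0.  -0.5  0. ]
shift [ 0.3634 -0.0154  0.0228] rot [0.0035 0.0015 0.4972] rows>= 5.831616741048568
```

```bash
python3 -m jog '[0.3634,-0.0154,0.0228,0.0035,0,0.4972,0.3634,-0.0154,0.0228,0.0035,0,0.4972,0.3634,-0.0154,0.0228,0.0035,0,0.4972,0.3634,-0.0154,0.0228,0.0035,0,0.4972,0.3634,-0.0154,0.0228,0.0035,0,0.4972,0.3634,-0.0154,0.0228,0.0035,0,0.4972,0.3634,-0.0154,0.0228,0.0035,0,0.4972,0.3634,-0.0154,0.0228,0.0035,0,0.4972]'; python3 go.py 586.2 272.2 4 66.5
python3 - <<'E'
from h import *
T=r.snapshot("top");S=r.snapshot("scene")
for n in("fresh1",):
    for c,s in(("top",T),("scene",S)):
        for o in see(s,n,6): print(n,c,*o)
E
```

```text
time: 28.08
tool_pos: [584.6, 272.2, 127.1]
tcp_rot: [-179.8, 0.2, 66.6]
ft_force: [-0.1, -0.5, 0.6]
finger_gap: 85.6
grip_force: 0.0
now [584.6 272.2 127.1] [-179.8    0.2   66.6] J6 44 gap 85.6 t 28.1 F [-0.1 -0.5  0.6]
shift [0.001  0.0019 0.1231] rot [-0.0034  0.0032  0.0009] rows>= 1.970436323700866
fresh1 top 0.83 [630.9 -86.4] 73.0 [631.2 -87.   59.3  44.7   7.3]
fresh1 top 0.57 [577.  292.2] 16.6 [579.5 294.1  27.8  21.    1.4]
fresh1 scene 0.89 [634.  -88.8] 72.5 [633.5 -88.8  62.   45.    4.9]
fresh1 scene 0.58 [588.  270.5] 15.3 [587.7 270.5  63.   45.3 -23.9]
fresh1 scene 0.54 [502.2 407.6] 16.1 [492.6 402.5  56.2  42.4  35.5]
```

```bash
python3 -m jog '[0.001,0.0015,0.05,0,0,0,0.001,0.0015,0.09,0,0,0,0.001,0.0015,0.115,0,0,0,0.001,0.0015,0.1235,0,0,0,0.001,0.0015,0.1235,0,0,0]'; python3 -m jog '[0,0,0,0,0,0,0,0,0,0,0,0,0,0,0,0,0,0,0,0,0,0,0,0,0,0,0,0,0,0]' -1 40; python3 -m jog '[0,0,-0.02,0,0,0,0,0,-0.06,0,0,0,0,0,-0.1,0,0,0,0,0,-0.124,0,0,0]'; python3 go.py 625.3 -12.9 130 95
```

```text
time: 28.9
tool_pos: [586.5, 272.1, 4.5]
tcp_rot: [-179.8, 0.1, 66.4]
ft_force: [0.1, 1.1, 0.4]
finger_gap: 85.3
grip_force: 0.0
time: 29.52
tool_pos: [587.8, 273.2, 6.7]
tcp_rot: [-180.0, -0.0, 66.5]
ft_force: [-0.5, -0.8, 5.4]
finger_gap: 58.2
grip_force: 41.7
time: 30.02
tool_pos: [588.2, 273.5, 133.4]
tcp_rot: [180.0, -0.1, 66.5]
ft_force: [0.9, 0.4, 0.1]
finger_gap: 57.9
grip_force: 42.8
now [588.2 273.5 133.4] [ 1.80e+02 -1.00e-01  6.65e+01] J6 44 gap 57.9 t 30.0 F [0.9 0.4 0.1]
shift [-0.2479  0.1481  0.0031] rot [ 0.0012 -0.0014 -0.4972] rows>= 4.621130165276303
```

```bash
python3 -m jog '[-0.03,0.018,0,0,0,-0.06,-0.07,0.042,0,0,0,-0.14,-0.115,0.069,0,0,0,-0.23,-0.16,0.096,0,0,0,-0.32,-0.2,0.12,0,0,0,-0.41,-0.235,0.14,0,0,0,-0.4972,-0.2479,0.1481,0.003,0,0,-0.4972,-0.2479,0.1481,0.003,0,0,-0.4972]'; python3 go.py 625.3 -12.9 62.5 95
python3 - <<'E'
from h import *
T=r.snapshot("top");S=r.snapshot("scene")
for n in("fresh1","tray"):
    for c,s in(("top",T),("scene",S)):
        for o in see(s,n,6): print(n,c,*o)
E
```

```text
time: 31.02
tool_pos: [623.8, -14.0, 126.1]
tcp_rot: [-179.8, 0.0, 94.8]
ft_force: [0.5, 0.8, 0.0]
finger_gap: 57.8
grip_force: 42.8
now [623.8 -14.  126.1] [-179.8    0.    94.8] J6 -11 gap 57.8 t 31.0 F [0.5 0.8 0. ]
shift [0.001  0.0018 0.0636] rot [-0.003   0.0002 -0.0031] rows>= 1.0185449646625115
fresh1 top 0.61 [488.7 393.7] 16.8 [488.7 393.7  60.8  44.6  60.8]
fresh1 top 0.39 [644.3 -68.4] 73.6 [642.  -68.9  30.4  11.7   0.7]
fresh1 scene 0.87 [634.5 -88.9] 72.6 [633.7 -88.8  62.2  44.8   4.8]
fresh1 scene 0.69 [626.  -28.5] 134.6 [627.  -28.3  61.7  18.4   2.7]
fresh1 scene 0.64 [494.1 389.7] 15.5 [492.6 389.1  57.5  44.3  62. ]
tray top 0.62 [ 425.2 -156.1] 7.5 [ 426.1 -152.5  152.8  131.7   -3.1]
tray scene 0.81 [ 430.  -120.5] 7.8 [ 424.6 -118.5  204.8  167.5   86.1]
```

```bash
python3 -m jog '[0.001,0.0018,0.03,-0.003,0,0,0.001,0.0018,0.05,-0.003,0,0,0.001,0.0018,0.058,-0.003,0,-0.003,0.001,0.0018,0.062,-0.003,0,-0.003,0.001,0.0018,0.064,-0.003,0,-0.003,0.001,0.0018,0.064,-0.003,0,-0.003]'; python3 go.py 625.3 -12.9 62 95
```

```text
time: 32.08
tool_pos: [625.9, -12.4, 63.7]
tcp_rot: [179.9, 0.0, 95.2]
ft_force: [-6.2, 1.8, 9.2]
finger_gap: 57.8
grip_force: 44.2
now [625.9 -12.4  63.7] [179.9   0.   95.2] J6 -11 gap 57.8 t 32.1 F [-6.2  1.8  9.2]
shift [-0.0004 -0.0007  0.0017] rot [0.001  0.0006 0.0029] rows>= 0.030167370267761656
```

```bash
python3 -m jog '[0,0,-0.001,0,0,0,0,0,-0.001,0,0,0,0,0,-0.001,0,0,0,0,0,-0.03,0,0,0,0,0,-0.07,0,0,0,0,0,-0.09,0,0,0]' 1; python3 go.py 490.3 392.2 130 151.7
```

```text
time: 32.83
tool_pos: [626.4, -12.6, 154.0]
tcp_rot: [179.8, 0.1, 95.2]
ft_force: [1.0, -0.8, 0.7]
finger_gap: 85.5
grip_force: 0.0
now [626.4 -12.6 154. ] [1.798e+02 1.000e-01 9.520e+01] J6 -11 gap 85.5 t 32.8 F [ 1.  -0.8  0.7]
shift [ 0.4154 -0.0992  0.0233] rot [ 0.0019  0.0023 -0.9868] rows>= 6.84331945158871
```

```bash
python3 -m jog '[0.4154,-0.0992,0.0233,0.002,0,-0.9868,0.4154,-0.0992,0.0233,0.002,0,-0.9868,0.4154,-0.0992,0.0233,0.002,0,-0.9868,0.4154,-0.0992,0.0233,0.002,0,-0.9868,0.4154,-0.0992,0.0233,0.002,0,-0.9868,0.4154,-0.0992,0.0233,0.002,0,-0.9868,0.4154,-0.0992,0.0233,0.002,0,-0.9868,0.4154,-0.0992,0.0233,0.002,0,-0.9868]'; python3 go.py 490.3 392.2 4 151.7
python3 - <<'E'
from h import *
T=r.snapshot("top");S=r.snapshot("scene")
for n in("fresh1",):
    for c,s in(("top",T),("scene",S)):
        for o in see(s,n,6): print(n,c,*o)
E
```

```text
time: 33.83
tool_pos: [486.6, 395.6, 126.9]
tcp_rot: [-179.8, -0.1, 152.0]
ft_force: [-0.4, -0.8, 0.6]
finger_gap: 85.5
grip_force: 0.0
now [486.6 395.6 126.9] [-1.798e+02 -1.000e-01  1.520e+02] J6 -28 gap 85.5 t 33.8 F [-0.4 -0.8  0.6]
shift [-0.0052 -0.0009  0.1229] rot [-0.003  -0.0025  0.0048] rows>= 1.9676164620580967
fresh1 top 0.75 [622.4 -12. ] 73.3 [624.1 -12.3  57.2  43.6   1.4]
fresh1 top 0.67 [630.6 -86.1] 72.9 [630.4 -86.3  60.5  44.8   4.6]
fresh1 scene 0.95 [492.5 391. ] 15.5 [492.7 390.2  60.6  50.3  61.6]
fresh1 scene 0.91 [634.4 -88.7] 72.5 [633.4 -88.8  61.9  44.8   5. ]
fresh1 scene 0.72 [627.8 -13.9] 72.5 [627.1 -13.8  62.4  44.9   3.8]
fresh1 scene 0.72 [ 644.9 -223.2] 91.4 [ 644.5 -223.    44.4   13.1    5.3]
```

```bash
python3 -m jog '[-0.004,-0.0009,0.05,-0.003,0,0,-0.004,-0.0009,0.09,-0.003,0,0,-0.004,-0.0009,0.115,-0.003,0,0.005,-0.004,-0.0009,0.1233,-0.003,0,0.005,-0.004,-0.0009,0.1233,-0.003,0,0.005]'; python3 -m jog '[0,0,0,0,0,0,0,0,0,0,0,0,0,0,0,0,0,0,0,0,0,0,0,0,0,0,0,0,0,0]' -1 40; python3 -m jog '[0,0,-0.02,0,0,0,0,0,-0.06,0,0,0,0,0,-0.1,0,0,0,0,0,-0.124,0,0,0]'; python3 go.py 618.8 61.8 130 95
```

```text
time: 34.65
tool_pos: [492.3, 388.6, 4.8]
tcp_rot: [180.0, -0.1, 151.3]
ft_force: [0.7, 0.2, -0.4]
finger_gap: 85.4
grip_force: 0.0
time: 35.28
tool_pos: [493.2, 390.2, 7.1]
tcp_rot: [179.8, 0.0, 151.4]
ft_force: [-1.0, -2.8, 6.1]
finger_gap: 57.5
grip_force: 41.3
time: 35.78
tool_pos: [493.2, 390.4, 133.6]
tcp_rot: [179.7, 0.1, 151.4]
ft_force: [0.4, -0.1, -1.5]
finger_gap: 57.6
grip_force: 42.8
now [493.2 390.4 133.6] [1.797e+02 1.000e-01 1.514e+02] J6 -28 gap 57.6 t 35.8 F [ 0.4 -0.1 -1.5]
shift [-0.2674 -0.2285  0.0027] rot [ 0.0055 -0.0015  0.9848] rows>= 5.628524181455144
```

```bash
python3 -m jog '[-0.03,-0.025,0,0,0,0.1,-0.07,-0.06,0,0,0,0.26,-0.115,-0.1,0,0,0,0.43,-0.16,-0.137,0,0,0,0.6,-0.2,-0.171,0,0,0,0.77,-0.24,-0.205,0,0.004,0,0.9,-0.2674,-0.2285,0.002,0.0055,0,0.9848,-0.2674,-0.2285,0.002,0.0055,0,0.9848]'; python3 -m jog '[0,0,0,0,0,0,0,0,0,0,0,0]'; python3 go.py 618.8 61.8 62.5 95
python3 - <<'E'
from h import *
T=r.snapshot("top");S=r.snapshot("scene")
for n in("fresh1","tray"):
    for c,s in(("top",T),("scene",S)):
        for o in see(s,n,6): print(n,c,*o)
E
```

```text
time: 36.78
tool_pos: [618.6, 58.1, 128.0]
tcp_rot: [-179.8, 0.1, 94.8]
ft_force: [-0.1, 0.2, -0.3]
finger_gap: 57.6
grip_force: 42.8
time: 37.02
tool_pos: [617.2, 62.0, 126.9]
tcp_rot: [-179.7, 0.1, 95.1]
ft_force: [0.5, 0.5, -0.8]
finger_gap: 57.5
grip_force: 42.8
now [617.2  62.  126.9] [-1.797e+02  1.000e-01  9.510e+01] J6 -4 gap 57.5 t 37.0 F [ 0.5  0.5 -0.8]
shift [-0.0002  0.0019  0.0644] rot [-0.0047  0.0011  0.0018] rows>= 1.0305284463396693
fresh1 top 0.72 [630.5 -86.9] 72.9 [630.2 -86.4  61.2  44.9   4.9]
fresh1 top 0.54 [593.8  83.3] 135.4 [598.6  82.7  31.5   8.3   1.9]
fresh1 scene 0.91 [634.5 -89.2] 72.6 [633.7 -89.1  62.1  44.1   5. ]
fresh1 scene 0.72 [616.1  52.2] 134.9 [618.8  59.7  61.5  36.1   6. ]
fresh1 scene 0.69 [628.1 -14.2] 72.6 [627.6 -13.8  62.1  45.    3.8]
fresh1 scene 0.64 [ 646.  -199.3] 60.1 [633.9 -84.  408.2 131.5 -85.2]
tray top 0.95 [ 426.9 -116.4] 7.6 [ 428.3 -116.   202.8  152.1   85.7]
tray scene 0.75 [ 429.5 -118.3] 8.0 [ 424.2 -116.5  204.6  165.8   85.8]
```

```bash
python3 -m jog '[0,0.0015,0.03,-0.0047,0,0.002,0,0.0015,0.05,-0.0047,0,0.002,0,0.0015,0.058,-0.0047,0,0.002,0,0.0015,0.063,-0.0047,0,0.002,0,0.0015,0.0644,-0.0047,0,0.002,0,0.0015,0.0644,-0.0047,0,0.002]'; python3 go.py 618.8 61.8 62 95;python3 -m jog '[0,0,-0.001,0,0,0,0,0,-0.001,0,0,0,0,0,-0.001,0,0,0,0,0,-0.03,0,0,0,0,0,-0.07,0,0,0,0,0,-0.09,0,0,0]' 1
python3 - <<'E'
from go import *
go(480,60,230,140)
go(643.5,-222,160,185)
E
```

```text
time: 38.08
tool_pos: [619.4, 60.8, 64.1]
tcp_rot: [179.9, 0.1, 94.9]
ft_force: [-5.4, -0.4, 9.3]
finger_gap: 57.4
grip_force: 44.4
now [619.4  60.8  64.1] [1.799e+02 1.000e-01 9.490e+01] J6 -4 gap 57.4 t 38.1 F [-5.4 -0.4  9.3]
shift [ 0.001  -0.0005  0.0021] rot [ 0.0011  0.0015 -0.002 ] rows>= 0.039079023140698284
time: 38.83
tool_pos: [619.8, 60.9, 154.4]
tcp_rot: [179.8, 0.1, 94.9]
ft_force: [1.0, -0.1, 0.3]
finger_gap: 85.6
grip_force: 0.0
now [619.8  60.9 154.4] [1.798e+02 1.000e-01 9.490e+01] J6 -4 gap 85.6 t 38.8 F [ 1.  -0.1  0.3]
shift [ 0.0109 -0.1392 -0.076 ] rot [ 0.002   0.0026 -0.7875] rows>= 4.217089480077483
now [619.8  60.9 154.4] [1.798e+02 1.000e-01 9.490e+01] J6 -4 gap 85.6 t 38.8 F [ 1.  -0.1  0.3]
shift [-0.2839 -0.0004 -0.0051] rot [ 9.0000e-04  3.4000e-03 -1.5729e+00] rows>= 8.422696956712997
```

```bash
python3 -m jog '[0.288,-0.216,-0.095,0,0,-0.7,0.288,-0.216,-0.095,0,0,-0.7,0.288,-0.216,-0.095,0,0,-0.7,0.288,-0.216,-0.095,0,0,-0.7,0.288,-0.216,-0.095,0,0,-0.7,0.288,-0.216,-0.095,0,0,-0.7,0.288,-0.216,-0.095,0,0,-0.7,0.288,-0.216,-0.095,0,0,-0.7]' 0 25
python3 - <<'E'
from h import *
T=r.snapshot("top");S=r.snapshot("scene")
for n in("fresh1","dry1","tray","bottle1"):
    for c,s in(("top",T),("scene",S)):
        for o in see(s,n,6): print(n,c,*o)
# polar view of the dial scale about the axis, per camera, h=66
big=[]
for s,c0 in((T,(642,-220.5)),(S,(645,-223.2))):
    i=ortho(s,c0,66,70,.35,5); big.append(i)
    cv2.imwrite(f"pics/d{len(big)}.npy.png",i)
cv2.imwrite("pics/dial3.png",np.hstack(big)[:,:,::-1])
cv2.imwrite("pics/top3.png",T["pixels"][:,:,::-1])
E
```

```text
time: 39.83
tool_pos: [378.9, 329.3, 246.0]
tcp_rot: [-179.9, 0.1, 135.0]
ft_force: [-0.8, -0.4, -0.7]
finger_gap: 42.7
grip_force: 0.0
fresh1 top 0.83 [629.7 -85.5] 73.6 [630.4 -86.4  60.1  43.7   4.9]
fresh1 top 0.65 [616.   66.4] 73.4 [615.9  66.8  60.6  45.1   6.8]
fresh1 top 0.52 [623.  -12.4] 73.0 [622.7 -12.4  60.2  43.6   1.4]
fresh1 scene 0.97 [620.9  63.5] 72.7 [620.3  63.6  61.7  45.9   4.7]
fresh1 scene 0.96 [634.3 -89. ] 72.5 [633.3 -88.9  61.6  45.    5. ]
fresh1 scene 0.68 [628.  -14.3] 72.7 [627.4 -14.1  61.5  44.4   3.8]
dry1 top 0.83 [432.5 -77.7] 20.2 [432.4 -77.4  57.2  42.   -4.4]
dry1 top 0.81 [ 425.6 -150.7] 19.7 [ 425.6 -150.5   59.9   45.    -5.8]
dry1 scene 0.7 [ 429.6 -152.7] 20.1 [ 429.5 -152.3   63.3   44.2   -6.6]
dry1 scene 0.55 [435.  -80.8] 19.9 [435.  -80.8  64.3  44.6  -4.8]
tray top 0.73 [ 427.2 -114.7] 7.7 [ 428.6 -115.5  201.3  152.3   85.7]
tray scene 0.87 [ 429.9 -119.4] 7.8 [ 424.4 -116.5  205.4  166.8   86.4]
bottle1 top 0.64 [655.5 419. ] 49.8 [655.8 419.4  25.3  20.2  36. ]
bottle1 top 0.62 [386.5 167.8] 48.7 [386.8 168.3  24.5  24.   46.8]
bottle1 scene 0.76 [656.3 418.6] 46.4 [656.9 420.5  37.6  25.3 -76.6]
bottle1 scene 0.58 [ 532.4 -392.1] 47.3 [ 532.2 -393.7   38.2   24.9   44.5]
bottle1 scene 0.51 [387.4 166.2] 47.2 [386.  165.4  38.5  20.5 -17.9]
```

View pics/dial3.png

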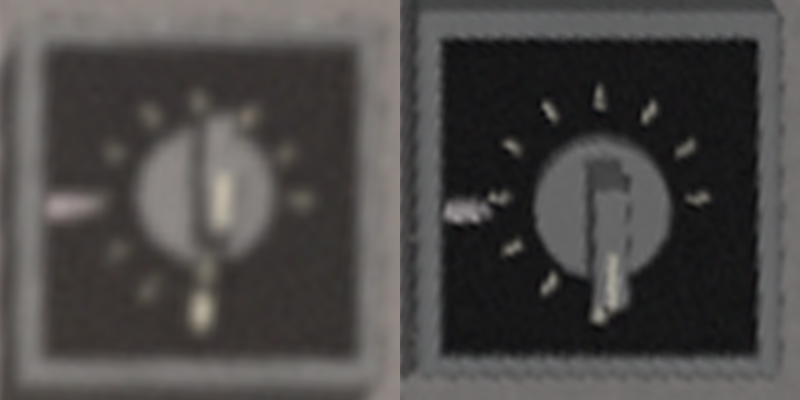

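View pics/top3.png

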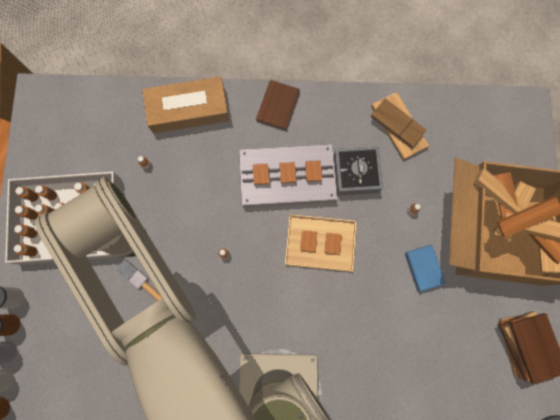

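Three tiles sit on the bars, two are in the tray and the bottles stand. The marker tab is at left, just below the 90° tick. I'll measure it from the scale ticks.

Run:
```python
from h import *
from scipy.optimize import least_squares
def blobs(s,h,c0,yaw=5):
    i=ortho(s,c0,h,60,.25,yaw); g=i.astype(float).mean(2)
    g=g-cv2.GaussianBlur(g,(0,0),14); n=len(g)
    m=(g>np.percentile(g,50)+18).astype(np.uint8)
    k,l,st,ce=cv2.connectedComponentsWithStats(m); out=[]
    for j in range(1,k):
        if st[j,4]<25: continue
        w=np.where(l==j,g,0); yy,xx=np.mgrid[:n,:n]
        out.append((60-(w*yy).sum()/w.sum()*.25,60-(w*xx).sum()/w.sum()*.25,st[j,4]))
    return np.array(out)
for nm in("top","scene"):
    ang=[]
    for rep in range(3):
        s=r.snapshot(nm); c0=np.array([642,-220.5] if nm=="top" else [645,-223.2])
        B=blobs(s,60,c0)
        # dial angle theta: dir = (-cos th, sin th) in plate (x,y)
        def th(b,c): return np.degrees(np.arctan2(b[:,1]-c[1],-(b[:,0]-c[0])))%360
        c=np.zeros(2);off=0;R=36
        for it in range(6):
            d=np.hypot(*(B[:,:2]-c).T); t=th(B,c); dd=(t-off+15)%30-15; rr=t
            sel=(abs(d-R)<5)&(abs(dd)<6)&(((t-off)>20)&((t-off)<275)|0)
            K=np.round((t[sel]-off)/30)*30
            def f(p): 
                a=np.radians(K+p[3]); return np.r_[p[0]-p[2]*np.cos(a)-B[sel,0],p[1]+p[2]*np.sin(a)-B[sel,1]]
            q=least_squares(f,[*c,R,off],loss="soft_l1").x; c=q[:2];R=q[2];off=q[3]
        M=blobs(s,67,c0); # marker: farthest-left blob at h 67
        d=np.hypot(*(M[:,:2]-c).T); t=th(M,c); k=(abs(t-88)<15)&(d>40)
        if rep==0: print(nm,"n",sel.sum(),"c",np.round(c,2),"R %.1f off %.2f rms %.2f"%(R,off,np.sqrt(np.mean(f(q)**2)))); print(np.round(np.c_[M[k,:2]-c,M[k,2],d[k],t[k]],1), np.round(np.c_[d,t,M[:,2]][d<55],1).tolist())
        ang.append(t[k]-off)
    print(ang)
```

```text
top n 2 c [-0.01  0.39] R 59.6 off -0.80 rms 0.00
[[  -1.9   45.3 1182.    45.4   87.5]
 [ -14.9   59.3   49.    61.1   75.9]] [[34.5, 179.0, 136.0], [34.3, 149.8, 147.0], [33.8, 210.0, 140.0], [25.7, 194.2, 160.0], [34.0, 119.1, 84.0], [7.5, 278.2, 1047.0], [35.7, 269.9, 183.0], [45.4, 87.5, 1182.0], [20.7, 319.4, 33.0], [33.6, 59.0, 77.0], [24.7, 355.1, 94.0], [37.2, 29.8, 61.0], [39.0, 359.0, 1041.0]]
[array([88.35081002, 76.7002065 ]), array([87.30839833]), array([87.42837719])]
scene n 3 c [15.3  31.77] R 42.2 off 14.86 rms 0.00
[] [[53.6, 215.4, 4354.0], [30.0, 117.9, 2770.0], [37.6, 236.4, 459.0], [21.6, 220.4, 424.0], [51.3, 251.8, 459.0], [4.2, 191.8, 375.0], [43.5, 283.6, 3043.0], [29.8, 329.2, 1703.0], [14.4, 14.6, 397.0], [34.3, 293.2, 38.0], [24.5, 39.0, 1375.0], [52.8, 30.3, 2218.0], [31.5, 358.1, 424.0], [46.3, 342.6, 472.0]]
[array([], dtype=float64), array([], dtype=float64), array([], dtype=float64)]
```

Run:
```python
from h import *
from scipy.optimize import least_squares
def blobs(s,h,c0):
    i=ortho(s,c0,h,62,.25,5); g=i.astype(float).mean(2)
    k0=cv2.GaussianBlur(g,(0,0),1.5); n=len(g); m=(k0-cv2.GaussianBlur(g,(0,0),14)>12).astype(np.uint8)
    k,l,st,_=cv2.connectedComponentsWithStats(m); yy,xx=np.mgrid[:n,:n]; out=[]
    for j in range(1,k):
        if st[j,4]<25: continue
        w=np.where(l==j,g,0); out.append((62-(w*yy).sum()/w.sum()*.25,62-(w*xx).sum()/w.sum()*.25,st[j,4]))
    return np.array(out)
th=lambda b,c:np.degrees(np.arctan2(b[:,1]-c[1],-(b[:,0]-c[0])))%360
for nm,c0 in(("top",(642,-220.5)),("scene",(645,-223.2))):
    s=r.snapshot(nm); B=blobs(s,60,c0); best=None
    for cx in np.arange(-6,6.1,.5):
        for cy in np.arange(-6,6.1,.5):
            c=np.array([cx,cy]); d=np.hypot(*(B[:,:2]-c).T); t=th(B,c); dd=(t+15)%30-15
            sel=(B[:,2]<700)&(abs(d-35.3)<3)&(abs(dd)<4)&(t>20)&(t<285)&(abs(t-90)>12)
            if best is None or sel.sum()-.1*abs(d[sel]-35.3).sum()/max(sel.sum(),1)>best[0]: best=(sel.sum()-.1*abs(d[sel]-35.3).sum()/max(sel.sum(),1),c,sel,np.round(t[sel]/30)*30)
    _,c,sel,K=best
    def f(p):
        a=np.radians(K+p[3]); return np.r_[p[0]-p[2]*np.cos(a)-B[sel,0],p[1]+p[2]*np.sin(a)-B[sel,1]]
    q=least_squares(f,[*c,35,0],loss="soft_l1").x; c=q[:2]
    print(nm,K,"c",np.round(c,2),np.add(c0,np.round([c[0]-.087*c[1],c[1]+.087*c[0]],2)),"R %.1f off %.2f rms %.2f"%(q[2],q[3],np.sqrt(np.mean(f(q)**2))))
    for h in(60,65,67):
        M=blobs(s,h,c0); d=np.hypot(*(M[:,:2]-c).T); t=th(M,c); k=(abs(t-88)<15)&(d>30)&(d<56)
        print(h,np.round(np.c_[d[k],t[k]-q[3],M[k,2]],1).tolist())
```

```text
top [180. 150. 210. 120. 240. 270.  60.  30.] c [ 1.1  -1.19] [ 643.2  -221.59] R 35.2 off -0.37 rms 0.62
60 [[45.3, 88.9, 1629.0]]
65 [[46.2, 87.2, 1628.0]]
67 [[46.6, 86.6, 1626.0]]
scene [180. 150. 210. 120. 240. 270.  60.  30.] c [-2.13 -0.3 ] [ 642.9  -223.68] R 35.2 off 0.26 rms 0.14
60 [[35.2, 89.9, 460.0], [47.4, 83.7, 1521.0]]
65 [[35.6, 93.8, 451.0], [47.5, 86.8, 1499.0]]
67 [[35.8, 95.4, 455.0], [47.5, 88.0, 1491.0]]
```

```bash
python3 go.py 643 -223 190 185
```

```text
now [378.9 329.7 246.6] [-179.9    0.   135. ] J6 -10 gap 42.9 t 40.7 F [-0.3 -1.2  0.5]
shift [-0.5775 -0.2039  0.0572] rot [-0.0015 -0.     -0.8728] rows>= 9.842146199378277
```

```bash
python3 -m jog '[-0.5775,-0.2039,0.0572,0,0,-0.8728,-0.5775,-0.2039,0.0572,0,0,-0.8728,-0.5775,-0.2039,0.0572,0,0,-0.8728,-0.5775,-0.2039,0.0572,0,0,-0.8728,-0.5775,-0.2039,0.0572,0,0,-0.8728,-0.5775,-0.2039,0.0572,0,0,-0.8728,-0.5775,-0.2039,0.0572,0,0,-0.8728,-0.5775,-0.2039,0.0572,0,0,-0.8728]'; python3 go.py 643 -223 190 185
```

```text
time: 41.72
tool_pos: [578.8, -87.6, 204.0]
tcp_rot: [-179.9, -0.0, -175.0]
ft_force: [1.0, 0.6, 0.5]
finger_gap: 42.8
grip_force: 0.0
now [578.8 -87.6 204. ] [-179.9   -0.  -175. ] J6 -109 gap 42.8 t 41.7 F [1.  0.6 0.5]
shift [-0.0522 -0.1405  0.0142] rot [-0.0014 -0.     -0.0001] rows>= 2.4079624116311162
```

```bash
python3 -m jog '[-0.05,-0.12,0.0142,0,0,0,-0.05,-0.12,0.0142,0,0,0,-0.05,-0.12,0.0142,0,0,0,-0.05,-0.12,0.0142,0,0,0]'; python3 go.py 643 -223 78 185
```

```text
time: 42.22
tool_pos: [638.1, -201.1, 189.3]
tcp_rot: [-180.0, -0.1, -175.1]
ft_force: [-0.3, -0.3, 0.8]
finger_gap: 42.4
grip_force: 0.0
now [ 638.1 -201.1  189.3] [-1.800e+02 -1.000e-01 -1.751e+02] J6 -117 gap 42.4 t 42.2 F [-0.3 -0.3  0.8]
shift [-0.0031 -0.0222  0.1113] rot [-0.0006 -0.0016 -0.0011] rows>= 1.8172328980209007
```

```bash
python3 -m jog '[-0.003,-0.0222,0,0,0,0,-0.003,-0.0222,0.03,0,0,0,-0.003,-0.0222,0.05,0,0,0,-0.003,-0.0222,0.05,0,0,0]'; python3 go.py 643 -223 78 185
```

```text
time: 42.72
tool_pos: [641.7, -220.9, 137.8]
tcp_rot: [179.9, -0.3, -174.9]
ft_force: [-0.6, -0.3, -0.4]
finger_gap: 42.5
grip_force: 0.0
now [ 641.7 -220.9  137.8] [ 179.9   -0.3 -174.9] J6 -118 gap 42.5 t 42.7 F [-0.6 -0.3 -0.4]
shift [-0.0014 -0.0023  0.0598] rot [ 0.0009 -0.0044  0.0012] rows>= 0.9569859817726235
```

```bash
python3 -m jog '[-0.0014,-0.0018,0.03,0,-0.004,0,-0.0014,-0.0018,0.05,0,-0.004,0,-0.0014,-0.0018,0.0598,0,-0.004,0,-0.0014,-0.0018,0.0598,0,-0.004,0]';python3 -m jog '[0,0,0,0,0,0,0,0,0,0,0,0,0,0,0,0,0,0,0,0,0,0,0,0,0,0,0,0,0,0]' -1 25; python3 go.py 643 -222.5 78 98.2;python3 -c "
from bench import r;print(r.sense()['wrist_torque'])"
```

```text
time: 43.22
tool_pos: [644.3, -224.2, 79.6]
tcp_rot: [-180.0, 0.1, -175.0]
ft_force: [0.9, 0.5, 0.6]
finger_gap: 42.9
grip_force: 0.0
time: 43.85
tool_pos: [645.5, -223.5, 81.8]
tcp_rot: [-180.0, 0.3, -175.0]
ft_force: [-2.2, 6.5, 5.0]
finger_gap: 10.9
grip_force: 28.4
now [ 645.5 -223.5   81.8] [-180.     0.3 -175. ] J6 -119 gap 10.9 t 43.9 F [-2.2  6.5  5. ]
shift [0.0024 0.0012 0.0038] rot [0.0034 0.0041 1.5154] rows>= 8.114621924795093
[ 0.94872784  0.35329298 -0.03522836]
```

```bash
python3 -m jog '[0.0006,0.0005,0.001,0,0,0.09,0.0012,0.001,0.001,0,0,0.19,0.0018,0.001,0.001,0,0,0.29,0.002,0.001,0.001,0,0,0.39,0.002,0.001,0.001,0,0,0.49,0.002,0.001,0.001,0,0,0.59,0.002,0.001,0.001,0,0,0.69,0.002,0.001,0.001,0,0,0.79]';python3 -m jog '[0,0,0,0,0,0.1,0,0,0,0,0,0.2,0,0,0,0,0,0.3,0,0,0,0,0,0.4,0,0,0,0,0,0.5,0,0,0,0,0,0.6,0,0,0,0,0,0.66,0,0,0,0,0,0.66]'; python3 go.py 643 -222.5 78 98.2;python3 -c "
from bench import r;print(r.sense()['wrist_torque'])"
```

```text
time: 44.85
tool_pos: [645.0, -224.0, 81.8]
tcp_rot: [179.8, 0.5, 139.6]
ft_force: [3.1, 2.2, 3.9]
finger_gap: 11.1
grip_force: 28.2
time: 45.85
tool_pos: [644.5, -224.2, 81.8]
tcp_rot: [179.6, 0.2, 101.9]
ft_force: [2.1, 1.3, 6.0]
finger_gap: 11.8
grip_force: 28.6
now [ 644.5 -224.2   81.8] [179.6   0.2 101.9] J6 -35 gap 11.8 t 45.9 F [2.1 1.3 6. ]
shift [ 0.0019 -0.0011  0.0037] rot [0.0071 0.0037 0.0648] rows>= 0.34692238621027127
[ 0.09924967 -0.13551428 -0.0114719 ]
```

```bash
python3 -m jog '[0,0,0,0,0,0.03,0,0,0,0,0,0.062,0,0,0,0,0,0.062,0,0,0,0,0,0.062]'; python3 -m jog '[0,0,0,0,0,0,0,0,0,0,0,0,0,0,0,0,0,0,0,0,-0.03,0,0,0,0,0,-0.08,0,0,0,0,0,-0.12,0,0,0,0.06,-0.06,-0.13,0,0,0,0.12,-0.12,-0.13,0,0,0]' 0; python3 -m jog '[0.06,-0.04,0,0,0,0,0.12,-0.08,0,0,0,0,0.18,-0.12,0,0,0,0,0.2,-0.12,0,0,0,0,0.2,-0.12,0,0,0,0]'
cat > dm.py <<'E'
from h import *
ims=[]
for nm,c0,d in(("top",(642,-220.5),0),("scene",(645,-223.2),0)):
    s=r.snapshot(nm); ims.append(ortho(s,c0,66,70,.35,5))
import sys; cv2.imwrite(sys.argv[1],np.hstack(ims)[:,:,::-1])
from go import go; go(643.5,-223,160,98)
E
python3 dm.py pics/dial4.png
```

```text
time: 46.35
tool_pos: [644.5, -224.2, 81.8]
tcp_rot: [179.6, 0.2, 98.4]
ft_force: [0.5, 0.7, 6.9]
finger_gap: 11.3
grip_force: 28.6
time: 47.35
tool_pos: [541.9, -149.0, 208.4]
tcp_rot: [179.7, 0.1, 98.3]
ft_force: [-0.1, 0.6, -0.3]
finger_gap: 42.4
grip_force: 0.0
time: 47.98
tool_pos: [393.3, 33.2, 207.1]
tcp_rot: [179.8, 0.1, 98.6]
ft_force: [-0.1, -1.4, -0.2]
finger_gap: 42.6
grip_force: 0.0
now [394.7  31.2 207.2] [1.798e+02 1.000e-01 9.840e+01] J6 -11 gap 42.7 t 48.1 F [ 0.3 -0.5  0.5]
shift [-0.2879  0.2086  0.0487] rot [0.0043 0.0021 0.0078] rows>= 5.74180895244082
```

View pics/dial4.png

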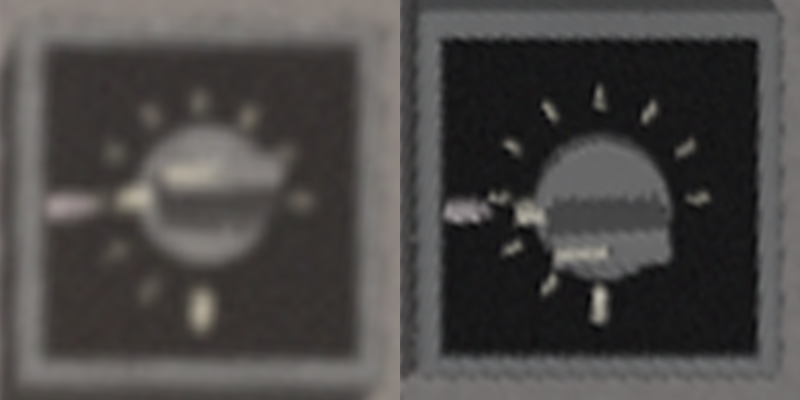

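Beak points at the tab within a couple of degrees in both views: scene (530,213) against tab (465,210), top (135,197) against (68,205). I'll measure the white line's direction, which doesn't depend on height.

```bash
cat > ang.py <<'E'
from h import *
for nm,c0,off in(("scene",(643,-223.7),.26),("top",(643.2,-221.6),-.37)):
    for k in range(3):
        s=r.snapshot(nm); i=ortho(s,c0,97,24,.125,5); g=cv2.GaussianBlur(i.astype(float).mean(2),(0,0),3)
        v,u=np.nonzero(g>np.percentile(g,99.9)-35); l=cv2.connectedComponents((g>g.max()-40).astype(np.uint8))[1]
        j=np.bincount(l[l>0]).argmax(); v,u=np.nonzero(l==j); w=g[v,u]-g.max()+40
        X=24-v*.125;Y=24-u*.125; mx,my=np.average(X,weights=w),np.average(Y,weights=w)
        C=np.cov(np.c_[X,Y].T,aweights=w); e,V=np.linalg.eigh(C); d=V[:,1]; d=d*np.sign(d@[mx,my])
        C3=cloud(s); D=np.hypot(C3[...,0]-643.5,C3[...,1]+222.3); m=(D<26)&(C3[...,2]>88); vv,uu=np.nonzero(m)
        print(nm,"line th %.1f"%(np.degrees(np.arctan2(d[1],-d[0]))%360-off),"len",np.round(2*np.sqrt(3*e[::-1]),1),"mid %.1f %.1f radial th %.1f"%(mx,my,np.degrees(np.arctan2(my,-mx))-off),"bar yaw",rect(plane(s,np.c_[uu,vv],97))[4])
E
python3 ang.py
```

```text
scene line th 86.5 len [17.   1.9] mid -0.7 10.2 radial th 85.7 bar yaw -79.9
scene line th 86.1 len [10.9  1.8] mid -0.8 12.8 radial th 85.9 bar yaw -80.9
scene line th 86.6 len [16.6  1.9] mid -0.7 10.3 radial th 85.7 bar yaw -79.4
top line th 81.2 len [22.7 10.4] mid 1.0 7.9 radial th 97.7 bar yaw -81.2
top line th 80.7 len [22.1 10.3] mid 0.9 8.1 radial th 96.8 bar yaw -81.2
top line th 82.5 len [22.7 10.1] mid 0.9 8.0 radial th 96.7 bar yaw -81.2
```

Run:
```python
from h import *
s=r.snapshot("scene")
for n in("fresh1","dry1","tray","bottle1"):
    for o in see(s,n,4,.4): print(n,*o)
print(r.sense()["qd"].round(2),r.hand_in())
```

```text
fresh1 0.85 [628.8 -14.1] 72.6 [628.1 -13.7  60.9  45.    3.8]
fresh1 0.7 [634.3 -88.8] 72.5 [633.8 -88.8  62.5  45.    4.9]
fresh1 0.6 [620.9  63.4] 72.3 [620.2  63.6  61.9  46.1   4.7]
dry1 0.97 [435.1 -81. ] 20.0 [434.8 -80.9  63.3  44.4  -4.8]
tray 0.87 [ 430.3 -120.3] 7.7 [ 424.8 -117.2  201.9  162.3   85.5]
bottle1 0.63 [ 532.9 -391.9] 47.8 [ 533.3 -393.2   35.5   23.4   50.5]
bottle1 0.51 [656.5 418.7] 47.6 [654.4 418.1  39.3  23.7 -45. ]
bottle1 0.49 [386.2 167.8] 47.1 [387.2 168.9  44.7  22.7 -31.1]
the job is handed in; nothing more can be done
[ 0.18 -0.11  0.09  0.06 -0.11  0.03] None
```

I handed the job in, with no verdict returned: the dial went to its off stop first, both dry tiles are in the tray, all three fresh tiles lie across the bars with gaps, the dial reads about 86.4° against about 87° for the marker tab, and the bottles are standing.

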